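Load the shed's parts bin level and snap its hold-down shut

TASK

Flip the handle of the parts bin's hold-down lever back past its centre so that the bar snaps fully open, then put every chrome spark plug socket and white PVC coupler from the bench into the black bin, sharing them between its two compartments as you go so that the light bin stays level on its narrow rail and does not slide. When all are in, push the handle over again so that the bar snaps fully shut across the bin, and leave the other things on the bench where they are.

Things in the scene. Friction and masses are not known exactly. Their poses are not given: they have to be found in the camera images.
- stand: Fixed steel stand: a rail 60 mm wide (its y), 180 long (its x), top 50 mm above the bench. Origin on the bench under the middle of the rail. Plates 5 mm high run out to x = -150 (y -155 to 95); posts 124 mm tall at x = -130, y = +-75 mm, on the robot's side of the bin, carry the lever's axle, whose steel frame holds the bin down: arms at y = +-50, 130 long, joined by a bar 130 (y) by 18 mm.
- pivot (a point): Fixed point on the lever's axle at the root of its handle: x = -130, y = -140, z = 118 mm in the stand's frame. The axle (12 mm thick) runs along the stand's y, from -150 to +120 mm.
- lever (a joint): Lever angle, rad. 0 = shut: hold-down bar level, 4 mm above the bin's rim, across the middle of the mouth. 1.75 = open: bar and arms stand up, leaning 10 degrees back from the bin. A steel counterweight (40 mm thick, on the axle's other end) throws it over a centre near 0.9 to either end and holds it there with about 0.17 N m (2 to 3 N at the handle); past the centre it falls over by itself.
- lever_tip (a point): Tip of the handle: round grey steel rod 14 mm thick, 75 mm long, at the axle's end on the robot's right, swinging in the plane across the axle. Shut, it leans 1.1 rad from upright to the stand's +x (tip 67 mm beyond, 34 mm above the axle, over the bin's near rim); open, 0.65 rad to its -x.
- bin: Loose light (0.25 kg) open black plastic bin, outside 200 (x) by 320 (y) by 60 mm high, walls and floor 4 mm; a full-height divider at y = 0 makes two compartments of 192 by 154 mm. Origin at the centre of its underside. It stands on the stand's rail, centred to 4 mm, underside 50 mm up, axes like the stand's. Two sockets in one end with nothing in the other tip it; so does pressing on an end.
- socket1: Chrome spark plug socket, straight, 54 mm long (along its x), 24 mm across with eight flats so that it does not roll, about 0.11 kg, lying on the bench. Origin at its centre (12 mm above what it lies on). May be absent.
- socket2: Chrome spark plug socket, straight, 54 mm long (along its x), 24 mm across with eight flats so that it does not roll, about 0.11 kg, lying on the bench. Origin at its centre (12 mm above what it lies on). May be absent.
- socket3: Chrome spark plug socket, straight, 54 mm long (along its x), 24 mm across with eight flats so that it does not roll, about 0.11 kg, lying on the bench. Origin at its centre (12 mm above what it lies on). May be absent.
- coupler1: White PVC coupler: short open eight-sided tube, 42 mm across its flats (a flat faces its x, another its y), wall 4 mm, 38 mm tall (along its z), about 0.05 kg, standing on end on the bench. Origin at its centre (19 mm above what it stands on). May be absent.
- coupler2: White PVC coupler: short open eight-sided tube, 42 mm across its flats (a flat faces its x, another its y), wall 4 mm, 38 mm tall (along its z), about 0.05 kg, standing on end on the bench. Origin at its centre (19 mm above what it stands on). May be absent.
- coupler3: White PVC coupler: short open eight-sided tube, 42 mm across its flats (a flat faces its x, another its y), wall 4 mm, 38 mm tall (along its z), about 0.05 kg, standing on end on the bench. Origin at its centre (19 mm above what it stands on). May be absent.
- scraper: Bystander: blue plastic putty scraper, 195 mm long (along x), lying flat; origin under it, at the neck. To be left alone.
- dowel: Bystander: wooden dowel 16 mm thick, 170 mm long (along x), lying; origin under its middle. To be left alone.
- screwdriver: Bystander: screwdriver lying along its x; origin under its middle. To be left alone.
- jar: Bystander: glass jar, 60 mm across, 70 mm tall; origin under it. To be left alone.
- nail_box: Bystander: cardboard box 60 x 90 x 50 mm; origin under it. To be left alone.
- oil_can: Bystander: short grey can, 60 mm across, 70 mm tall; origin under it. To be left alone.
- sanding_block: Bystander: cork sanding block 60 x 30 x 28 mm, lying among the parts; origin under it. To be left alone.
Not all that is in view belongs to the job. Leave any yellow look-alike of the socket1 alone.

How it is judged:
By the outcome, as a careful person would: the job done as asked, in the order asked, and still so for the second after the job is handed in, with the robot touching nothing.
Of socket1, socket2, socket3, coupler1, coupler2, coupler3 only 4 to 6 are there at a start; the rules pass over those that are not, and their reading is None.
At some moment in a run one of socket1, socket2, socket3, coupler1, coupler2, coupler3 may be knocked a few centimetres aside while the robot is not near it.
Once in a run the grip may slacken for a moment while it holds something.
It also fails if it takes over 210 s, if anything falls off the work surface, if the arm or the gripper's body presses on something with over 40 N, if the wrist force passes 120 N, or if a joint passes its speed limit or range.

ROBOT

A 6-joint arm with a two-finger parallel gripper is mounted at the origin on the work surface. World frame = base frame: x ahead of the robot, y to its left, z up, the work surface at z = 0. Lengths are in m, angles in rad, forces in N, time in s.
With the tool pointing down it reaches from about 0.325 to 0.775 m from the base axis. Payload 5.5 kg.
Tool frame: the origin (TCP) lies at the very end of the fingers, on their centre line; the grasp point (between the pads) lies 19 mm behind it; z points along the fingers, x is the direction in which the jaws open and shut, and the axes are right-handed (so a half turn about z gives the same grasp; the last joint's range is limited). The gripper opens to 88 mm and grips with 3 to 60 N. Pads are 20 mm wide; open, the fingers measure 115 mm over their backs; the gripper's body (75 mm by 178 mm) begins 61 mm behind the grasp point.
Start: joints at [-1.268, 0.091, 1.231, -0, 1.82, -0.057], TCP at [0.211, -0.562, 0.223] pointing down, gripper open.
Joint ranges: [-2.87, 2.87], [-0.86, 2.18], [0.17, 2.46], [-1.51, 4.65], [0.06, 2.69], [-2.65, 2.65]. Speed limits (rad/s): [2.57, 2.57, 3.01, 3.14, 3.14, 3.14].

INTERFACE

Orientations are given as a rotation vector (axis times angle).
In Python, from plant import r gives the robot as it stands.
- The arm moves only by the tool servo_tool, never from a script. Its argument "increments" is one flat list of numbers, 7 for each row, row after row: the gripper command: -1 is shut, 1 is fully open, values between are in proportion, then the shift along the tool's x, y, z in mm, then the turn, a rotation vector about the tool's x, y, z in degrees. A call has 1 to 10 rows; each row shifts and turns the pose as measured when the row begins, along the tool's axes as they then stand; what a row does not reach is not made up. A row lasts 1/10 s, in which the tool goes at most 50 mm and 8.59 degrees, less where a joint would pass 70% of its speed; a pose out of reach is approached as far as the arm can. A call with a gripper value outside its range is refused whole. The fingers move at their own pace and stop on an object; "newtons" is the grip in N (left out, the last holds). Time passes only in rows, so rows that do not move let the fingers close. It gives the time, the measured TCP pose, the force and the opening at its end, in the units of the state.
- r.read_state(): the state, without advancing time (a new reading comes with each control period).
- r.grab_frame(name): name is "side" or "top" or "wrist"; returns (picture, depth): 384x512x3 uint8, blue, green, red; 384x512 float32, m along the optical axis (not along the pixel's ray), 0 where there is no reading.
- r.camera_params(name): a dict with "fx", "fy", "cx", "cy" (pixels), "extrinsics" (4x4, takes a point from camera to world coordinates); the wrist camera has in their place "T_tool_cam" (4x4, takes a point from camera to tool coordinates, whose origin is the TCP and whose axes are the tool frame's). Camera axes: x right, y down, z forward; pixel columns grow to the right and rows downward; lengths in m; the calibration is good to about 2 mm. The wrist camera is an equidistant fisheye: a pixel r from the principal point sees the ray r / f radians off the axis. A picture is of the moment at which its call begins: read the wrist's pose just before it. camera_params takes no time and is no camera call.
- r.finish_job(): hands the job in, once; it reports no verdict.
The state is a dict: "clock": time; "joints": joint angles; "qd": joint speeds; "effort": joint torques, N m; "eef_pos": TCP position; "tool_rot": TCP orientation; "wrist_force": force on the tool from outside, world axes, zero at the start; "ft_torque": the same for the moment, N m; "grip_width": opening from 0.0 (shut) to 1.0 (fully open).
Only numpy, scipy, OpenCV 4.12 (cv2) and the standard library are available. Lean on these libraries where they do the work, as an engineer would, in place of code of your own. Each camera call takes 0.05 s, during which the arm holds its last target.

## Working session

There is one attempt and no reset: what is moved stays moved. The work goes in short steps, Python scripts to look and compute and a tool call to move; the robot and the scene stay as the last step left them, time stands still between calls to the robot, and variables do not carry over. Pictures are saved under pics/ and viewed, and the job is handed in when it is done.

Besides the shell and the picture viewer there is one more tool, called by a JSON object that holds its "api" and its "payload". servo_tool: Moves the arm, as the interface text tells. Its arguments: {"type":"object","properties":{"increments":{"type":"array","items":{"type":"number"}},"newtons":{"type":"number"}},"required":["increments"]}

```bash
ls; mkdir -p pics; cat > h.py <<'E'
import numpy as np, cv2
from scipy.spatial.transform import Rotation as R
from plant import r
def grab(n,save=None):
    s=r.read_state(); im,d=r.grab_frame(n)
    if save: cv2.imwrite('pics/'+save,im); np.save('pics/'+save+'.npy',d)
    return s,im,d
def cloud(n,d):
    p=r.camera_params(n); v,u=np.mgrid[:384,:512]
    X=np.stack([(u-p['cx'])/p['fx']*d,(v-p['cy'])/p['fy']*d,d,np.ones_like(d)],-1)
    return (X@np.array(p['extrinsics']).T)[...,:3]
E
python3 - <<'E'
from h import *
for n in('top','side','wrist'):
    s,im,d=grab(n,n+'0.png')
    print(n,{k:np.round(v,3).tolist() for k,v in r.camera_params(n).items()})
print(s)
E
```

```text
pics
top {'fx': 482.13, 'fy': 482.13, 'cx': 260.498, 'cy': 194.068, 'extrinsics': [[0.01, -0.995, 0.103, 0.407], [-1.0, -0.01, -0.001, -0.028], [0.002, -0.103, -0.995, 1.743], [0.0, 0.0, 0.0, 1.0]]}
side {'fx': 346.576, 'fy': 346.576, 'cx': 253.13, 'cy': 189.655, 'extrinsics': [[0.994, -0.075, 0.08, 0.448], [-0.109, -0.549, 0.829, -0.97], [-0.018, -0.833, -0.554, 0.766], [0.0, 0.0, 0.0, 1.0]]}
wrist {'fx': 297.319, 'fy': 297.319, 'cx': 250.185, 'cy': 196.555, 'T_tool_cam': [[1.0, 0.001, 0.0, 0.001], [-0.001, 0.97, 0.244, -0.067], [0.0, -0.244, 0.97, -0.161], [0.0, 0.0, 0.0, 1.0]]}
{'clock': 0.1, 'joints': array([-1.26768015e+00,  9.17749418e-02,  1.23173520e+00, -1.27416001e-06,
        1.81979111e+00, -5.67009755e-02]), 'qd': array([ 0.00251788, -0.00119884, -0.00329362,  0.00144341,  0.00144778,
       -0.00073926]), 'effort': array([ 2.95378115e-03, -4.47857451e+01, -4.07570207e+01,  7.00791925e-02,
        2.84374208e-02, -1.23227769e-04]), 'eef_pos': array([ 0.21118274, -0.5613331 ,  0.2216422 ]), 'tool_rot': array([-2.58222760e+00,  1.78748626e+00,  2.11709850e-03]), 'wrist_force': array([-0.83750281,  0.66150298, -0.20437519]), 'ft_torque': array([-0.04787833,  0.04432768,  0.01515046]), 'grip_width': 0.9983234944134664}
```

View pics/top0.png

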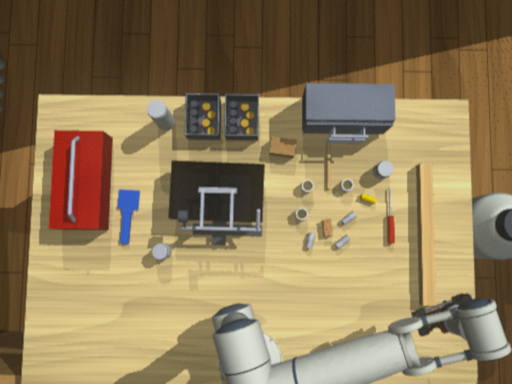

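View pics/side0.png

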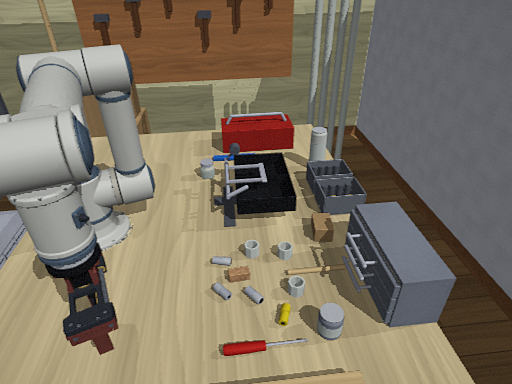

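View pics/wrist0.png

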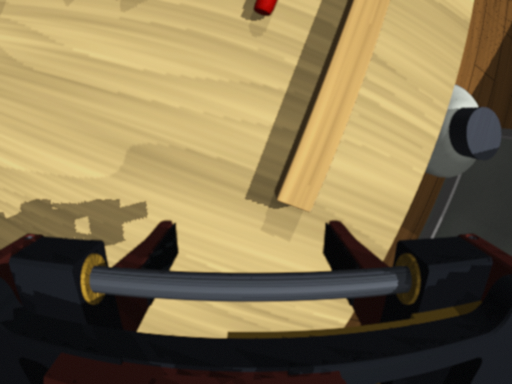

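```bash
python3 - <<'E'
from h import *
im=cv2.imread('pics/top0.png');d=np.load('pics/top0.png.npy');P=cloud('top',d)
a=cv2.resize(im[145:275,140:270],None,fx=4,fy=4,interpolation=cv2.INTER_NEAREST)
b=cv2.resize(im[165:260,285:400],None,fx=5,fy=5,interpolation=cv2.INTER_NEAREST)
cv2.imwrite('pics/tc_a.png',a);cv2.imwrite('pics/tc_b.png',b)
# parts: blobs with height>6mm
z=P[...,2]; m=((z>0.006)&(z<0.1)).astype(np.uint8); m[:, :285]=0;m[:170]=0;m[260:]=0;m[:,400:]=0
n,l,st,c=cv2.connectedComponentsWithStats(m)
for i in range(1,n):
    k=l==i
    if k.sum()<15: continue
    q=P[k]; top=q[q[:,2]>q[:,2].max()-0.012]
    ev,V=np.linalg.eigh(np.cov(q[:,:2].T))
    print(c[i].round(),k.sum(),'mid',((q.max(0)+q.min(0))/2).round(3),'mean',q.mean(0).round(3),'zmax',q[:,2].max().round(3),'sd',np.sqrt(ev).round(4),'ang',np.degrees(np.arctan2(V[1,1],V[0,1])).round(), im[k].mean(0).round())
# bin rim
k=(z>0.10)&(z<0.118); k[:,:160]=0;k[:,275:]=0;k[:150]=0;k[250:]=0
q=P[k];print('rim',q.min(0),q.max(0))
for u,v in[(217,188),(217,231),(184,215),(260,222),(258,212),(220,230),(200,210),(234,210),(190,229),(240,233),(182,228),(260,234)]: print(u,v,P[v,u].round(3))
E
```

```text
[328. 179.] 90 mid [ 0.643 -0.275  0.015] mean [ 0.643 -0.273  0.014] zmax 0.024 sd [0.0053 0.0199] ang -180.0 [ 95. 145. 171.]
[382. 174.] 157 mid [ 0.66  -0.471  0.042] mean [ 0.658 -0.459  0.056] zmax 0.077 sd [0.0084 0.016 ] ang 84.0 [136. 143. 142.]
[346. 185.] 89 mid [ 0.619 -0.342  0.028] mean [ 0.62  -0.337  0.029] zmax 0.05 sd [0.013 0.015] ang 120.0 [134. 150. 152.]
[307. 186.] 75 mid [ 0.614 -0.197  0.026] mean [ 0.614 -0.196  0.029] zmax 0.045 sd [0.013  0.0145] ang 142.0 [140. 158. 161.]
[390. 224.] 268 mid [ 0.515 -0.497  0.021] mean [ 0.484 -0.494  0.019] zmax 0.035 sd [0.0069 0.0513] ang 180.0 [ 69.  92. 158.]
[368. 199.] 108 mid [ 0.571 -0.416  0.02 ] mean [ 0.572 -0.414  0.02 ] zmax 0.032 sd [0.0071 0.0164] ang 71.0 [ 28. 163. 182.]
[301. 214.] 68 mid [ 0.515 -0.174  0.026] mean [ 0.514 -0.176  0.029] zmax 0.047 sd [0.0134 0.0151] ang 146.0 [147. 165. 168.]
[349. 218.] 108 mid [ 0.504 -0.346  0.02 ] mean [ 0.502 -0.345  0.02 ] zmax 0.034 sd [0.0072 0.0162] ang 127.0 [156. 159. 160.]
[327. 228.] 162 mid [ 0.463 -0.268  0.021] mean [ 0.465 -0.267  0.026] zmax 0.036 sd [0.0096 0.0175] ang -174.0 [ 88. 133. 173.]
[310. 240.] 106 mid [ 0.419 -0.206  0.02 ] mean [ 0.42  -0.206  0.02 ] zmax 0.032 sd [0.007  0.0162] ang 167.0 [157. 160. 160.]
[342. 242.] 107 mid [ 0.418 -0.322  0.02 ] mean [ 0.418 -0.321  0.02 ] zmax 0.032 sd [0.007  0.0163] ang 129.0 [156. 161. 161.]
rim [ 0.44906741 -0.04045343  0.10007128] [0.68792322 0.28401456 0.11799147]
217 188 [0.593 0.118 0.121]
217 231 [0.451 0.126 0.006]
184 215 [0.497 0.218 0.183]
260 222 [ 0.48  -0.029  0.106]
258 212 [ 0.511 -0.022  0.153]
220 230 [0.452 0.105 0.122]
200 210 [0.523 0.182 0.056]
234 210 [0.524 0.063 0.047]
190 229 [0.454 0.206 0.121]
240 233 [ 0.445  0.043 -0.004]
182 228 [0.457 0.233 0.124]
260 234 [ 0.442 -0.029 -0.005]
```

View pics/tc_a.png

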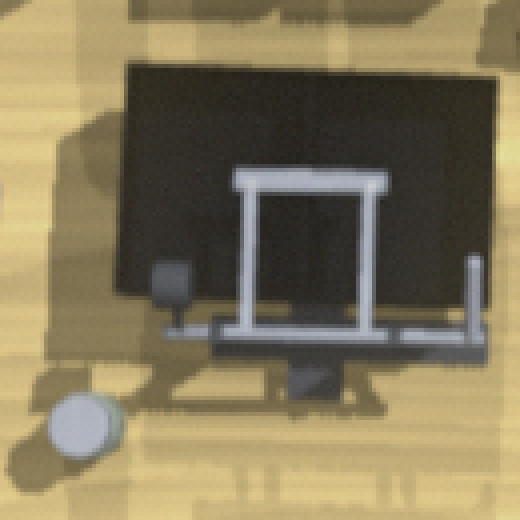

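View pics/tc_b.png

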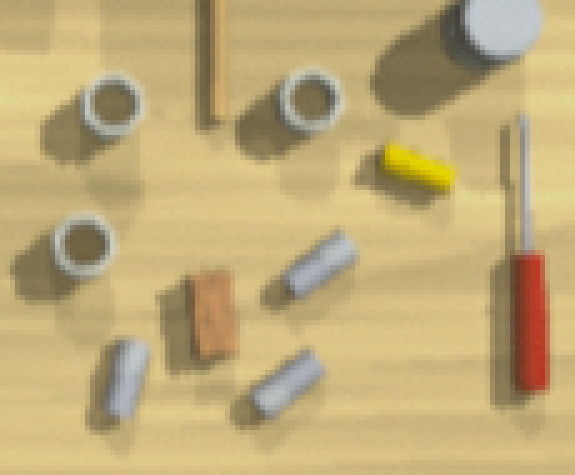

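```bash
cat >> h.py <<'E'
def ray(n,u,v,z):
    p=r.camera_params(n);T=np.array(p['extrinsics'])
    dd=T[:3,:3]@[(u-p['cx'])/p['fx'],(v-p['cy'])/p['fy'],1]
    return T[:3,3]+dd*(z-T[2,3])/dd[2]
def proj(n,X):
    p=r.camera_params(n);T=np.linalg.inv(np.array(p['extrinsics']));c=T[:3,:3]@X+T[:3,3]
    return p['cx']+p['fx']*c[0]/c[2],p['cy']+p['fy']*c[1]/c[2]
E
python3 - <<'E'
from h import *
im=cv2.imread('pics/top0.png');d=np.load('pics/top0.png.npy');P=cloud('top',d)
for a in [(slice(250,290),slice(290,400)),(slice(150,250),slice(100,118)),(slice(260,290),slice(170,210))]: print('bench',np.median(P[a][...,2]),P[a][...,2].std())
g=lambda x,y:(140+(x+.5)/4-.5,145+(y+.5)/4-.5)
for nm,(x,y),z in [('TL',(128,65),.11),('TR',(498,80),.11),('BR',(490,305),.11),('BL',(115,293),.11),('barL',(234,180),.12),('barR',(387,183),.12),('axL',(165,331),.12),('axR',(486,341),.12),('tip',(474,257),.155),('hroot',(474,340),.12)]:
    print(nm,ray('top',*g(x,y),z).round(4))
E
```

```text
bench -0.0007597211373758794 0.10827815254349951
bench 0.005982930593125491 0.1266825190861512
bench -0.00011346381661547777 0.14195085210012995
TL [0.6866 0.2766 0.11  ]
TR [ 0.6769 -0.0407  0.11  ]
BR [ 0.4841 -0.0357  0.11  ]
BL [0.4911 0.2819 0.11  ]
barL [0.5873 0.1821 0.12  ]
barR [0.586  0.0525 0.12  ]
axL [0.459  0.2371 0.12  ]
axR [ 0.4534 -0.0326  0.12  ]
tip [ 0.5215 -0.0219  0.155 ]
hroot [ 0.4541 -0.0225  0.12  ]
```

```bash
cat >> h.py <<'E'
def go(x,y,z,ang=None):
    """work out shift in tool mm, and turn (deg) to tool-x heading ang, pointing down"""
    s=r.read_state();M=R.from_rotvec(s['tool_rot']).as_matrix()
    dt=M.T@(np.array([x,y,z])-s['eef_pos'])*1000
    h=np.degrees(np.arctan2(M[1,0],M[0,0]))
    if ang is None: ang=h
    a=np.radians(ang);c,sn=np.cos(a),np.sin(a)
    G=np.array([[c,sn,0],[sn,-c,0],[0,0,-1]])
    w=np.degrees(R.from_matrix(M.T@G).as_rotvec())
    print('t',round(s['clock'],1),'pos',(s['eef_pos']*1000).round(1),'head',h.round(1),'| shift',dt.round(1),'| turn',w.round(2),'| F',s['wrist_force'].round(1),'g',round(s['grip_width']*88,1), 'j',s['joints'].round(2))
E
python3 -c "
from h import *
go(.55,-.022,.26,0)"
```

```text
t 0.1 pos [ 211.2 -561.4  221.8] head -69.4 | shift [-385.6 -507.   -37.6] | turn [-6.000e-02  7.000e-02 -6.939e+01] | F [0.3 0.7 0.1] g 88.0 j [-1.27  0.09  1.23 -0.    1.82 -0.06]
```

{"api": "servo_tool", "payload": {"increments": [1,-10,-13,-20,0,0,0,1,-27,-36,-5,0,0,0,1,-27,-36,-5,0,0,0,1,-27,-36,-3,0,0,0,1,-27,-36,0,0,0,0,1,-27,-36,0,0,0,0,1,-27,-36,0,0,0,0,1,-27,-36,0,0,0,0,1,-27,-36,0,0,0,0,1,-27,-36,0,0,0,0], "newtons": 30}}

```text
clock: 1.15
eef_pos: [0.442, -0.1968, 0.2518]
tool_rot: [-2.569, 1.8, 0.012]
wrist_force: [1.0, 0.3, 0.5]
grip_width: 0.995
```

```bash
python3 -c "
from h import *
go(.5,-.15,.28,0)"
```

```text
t 1.1 pos [ 442.  -196.8  251.8] head -70.0 | shift [-24.4 -70.5 -28. ] | turn [ -0.28   0.47 -70.03] | F [1.  0.3 0.5] g 87.6 j [-0.49 -0.21  1.46  0.01  1.89  0.73]
```

{"api": "servo_tool", "payload": {"increments": [-1,0,0,-10,0,0,-8.5,-1,0,0,-10,0,0,-8.5,-1,0,0,-8,0,0,-8.5,-1,0,0,0,0,0,-8.5,-1,0,0,0,0,0,-8.5,-1,0,0,0,0,0,-8.5,-1,0,0,0,0,0,-8.5,-1,0,0,0,0,0,-8.5]}}

```text
clock: 1.95
eef_pos: [0.4448, -0.1891, 0.2784]
tool_rot: [-3.13, 0.028, 0.011]
wrist_force: [-0.5, -0.7, -0.7]
grip_width: 0.31
```

```bash
cat >> h.py <<'E'
def wcloud(s,d):
    """wrist depth -> world points; s state before the picture"""
    p=r.camera_params('wrist');v,u=np.mgrid[:384,:512]
    x=(u-p['cx'])/p['fx'];y=(v-p['cy'])/p['fy'];th=np.hypot(x,y);k=np.tan(th)/np.maximum(th,1e-9)
    X=np.stack([x*k*d,y*k*d,d,np.ones_like(d)],-1)@np.array(p['T_tool_cam']).T
    return X[...,:3]@R.from_rotvec(s['tool_rot']).as_matrix().T+s['eef_pos']
E
python3 -c "
from h import *
go(.54,-.022,.28,0)
s,im,d=grab('wrist','w1.png')
P=wcloud(s,d);z=P[...,2]
print('bench',np.median(z[(abs(z)<.02)]))
m=((z>0.008)&(z<0.06)).astype(np.uint8)
n,l,st,c=cv2.connectedComponentsWithStats(m)
for i in range(1,n):
    k=l==i
    if k.sum()<150: continue
    q=P[k]; ev,V=np.linalg.eigh(np.cov(q[:,:2].T))
    print(c[i].round(),k.sum(),'mid',((q.max(0)+q.min(0))/2).round(3),'mean',q.mean(0).round(3),'zmax',np.percentile(q[:,2],98).round(3),'sd',np.sqrt(ev).round(4),'ang',np.degrees(np.arctan2(V[1,1],V[0,1])).round(), im[k].mean(0).round())
"
```

```text
t 1.9 pos [ 444.8 -189.1  278.4] head -1.0 | shift [  92.2 -168.8   -0.3] | turn [-0.68  0.41 -1.01] | F [-0.5 -0.7 -0.7] g 27.3 j [-0.48 -0.19  1.41  0.01  1.94 -0.46]
bench -0.0005606441566347597
[355.  27.] 6358 mid [0.587 0.026 0.055] mean [0.593 0.02  0.053] zmax 0.056 sd [0.0249 0.0531] ang -177.0 [20. 18. 17.]
[464.  47.] 1640 mid [0.859 0.05  0.034] mean [0.801 0.027 0.034] zmax 0.059 sd [0.0258 0.0455] ang 122.0 [42. 39. 37.]
[492.  17.] 203 mid [0.869 0.095 0.046] mean [0.867 0.095 0.05 ] zmax 0.06 sd [0.0005 0.031 ] ang -180.0 [57. 51. 48.]
[26. 80.] 3776 mid [ 0.034 -0.002  0.034] mean [ 0.054 -0.01   0.021] zmax 0.057 sd [0.0298 0.0556] ang 84.0 [197. 205. 203.]
[494.  51.] 1110 mid [0.873 0.033 0.034] mean [0.88  0.036 0.034] zmax 0.057 sd [0.0213 0.032 ] ang -178.0 [37. 75. 90.]
[342.  66.] 250 mid [ 0.581 -0.041  0.054] mean [ 0.571 -0.04   0.055] zmax 0.06 sd [0.0004 0.0583] ang 179.0 [53. 81. 94.]
[445. 123.] 2397 mid [ 0.755 -0.109  0.03 ] mean [ 0.746 -0.108  0.043] zmax 0.051 sd [0.0193 0.0259] ang 83.0 [ 62. 106. 139.]
[301. 165.] 472 mid [ 0.515 -0.177  0.024] 
[... 151 characters left out ...]
028] zmax 0.039 sd [0.0122 0.0154] ang 156.0 [143. 150. 147.]
[465. 206.] 1541 mid [ 0.86  -0.266  0.034] mean [ 0.811 -0.244  0.037] zmax 0.057 sd [0.0198 0.0502] ang 66.0 [57. 53. 52.]
[236. 185.] 607 mid [ 0.423 -0.21   0.018] mean [ 0.423 -0.208  0.02 ] zmax 0.024 sd [0.0067 0.0157] ang 166.0 [183. 177. 174.]
[264. 225.] 707 mid [ 0.468 -0.271  0.019] mean [ 0.463 -0.267  0.025] zmax 0.029 sd [0.0088 0.0152] ang -159.0 [ 76. 126. 177.]
[398. 222.] 795 mid [ 0.694 -0.275  0.013] mean [ 0.689 -0.274  0.014] zmax 0.016 sd [0.0043 0.049 ] ang -180.0 [ 80. 133. 162.]
[238. 258.] 438 mid [ 0.425 -0.322  0.017] mean [ 0.423 -0.324  0.02 ] zmax 0.024 sd [0.0061 0.0146] ang 125.0 [185. 178. 175.]
```

View pics/w1.png

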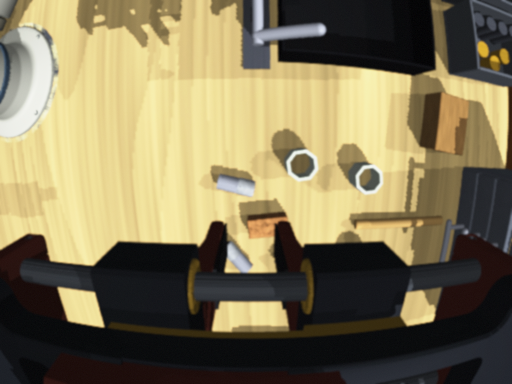

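```bash
python3 -c "
from h import *
s=r.read_state();d=np.load('pics/w1.png.npy');P=wcloud(s,d)
for u,v in [(258,36),(270,36),(290,32),(310,29),(322,28),(258,5),(260,20),(290,66),(430,72),(280,20)]: print(u,v,P[v,u].round(4))
q=P[(P[...,2]>.105)&(P[...,2]<.2)&(P[...,0]>.42)&(P[...,0]<.56)]
print(q.min(0),q.max(0))
h=P[(P[...,2]>.125)&(P[...,2]<.2)&(P[...,0]>.46)&(P[...,0]<.6)&(P[...,1]<.05)];print(len(h),h.min(0),h.max(0),h.mean(0))
"
```

```text
258 36 [ 0.4544 -0.0258  0.1255]
270 36 [ 0.4668 -0.0272  0.1301]
290 32 [ 0.4867 -0.0252  0.1398]
310 29 [ 0.5054 -0.0246  0.1511]
322 28 [ 0.5168 -0.024   0.1549]
258 5 [0.455  0.0123 0.1242]
260 20 [ 0.4569 -0.0061  0.1236]
290 66 [ 0.4475 -0.1252  0.4405]
430 72 [ 0.7445 -0.0197 -0.0009]
280 20 [0.4809 0.0038 0.0982]
[ 0.44802162 -0.03955933  0.10506415] [0.5599515  0.02633205 0.15618964]
766 [ 0.46061978 -0.03074359  0.12515259] [ 0.52101777 -0.01570469  0.15618964] [ 0.49064488 -0.0246578   0.14169163]
```

{"api": "servo_tool", "payload": {"increments": [-1,24,-40,5,0,0,0,-1,24,-40,0,0,0,0,-1,24,-40,0,0,0,0,-1,24,-38,0,0,0,-1,-1,8,-5,5,0,0,0,-1,0,0,0,0,0,0]}}

```text
clock: 2.6
eef_pos: [0.5539, -0.0239, 0.2666]
tool_rot: [-3.131, 0.023, 0.016]
wrist_force: [-0.9, 0.5, -0.1]
grip_width: 0.007
```

```bash
python3 -c "
from h import *
go(.55,-.028,.138,0)"
```

```text
t 2.6 pos [553.9 -23.9 266.6] head -0.8 | shift [ -2.5   5.6 128.5] | turn [-0.62  0.59 -0.82] | F [-0.9  0.5 -0.1] g 0.7 j [-0.11 -0.01  1.25  0.01  1.91 -0.09]
```

{"api": "servo_tool", "payload": {"increments": [-1,0,5,40,0,0,-0.8,-1,0,0,40,0,0,0,-1,0,0,40,0,0,0,-1,0,0,8,0,0,0]}}

```text
clock: 3.0
eef_pos: [0.5518, -0.0324, 0.1376]
tool_rot: [-3.133, 0.016, 0.009]
wrist_force: [0.2, -0.3, -0.1]
grip_width: 0.003
```

```bash
python3 -c "
from h import *
go(.475,-.028,.150,0)
s,im,d=grab('side','s1.png')
cv2.imwrite('pics/s1c.png',cv2.resize(im[100:260,160:340],None,fx=4,fy=3.6))"
```

```text
t 3.0 pos [551.8 -32.4 137.6] head -0.6 | shift [-76.9  -3.7 -11.9] | turn [-0.47  0.32 -0.57] | F [ 0.2 -0.3 -0.1] g 0.3 j [-0.12 -0.03  1.5   0.01  1.67 -0.11]
```

View pics/s1c.png

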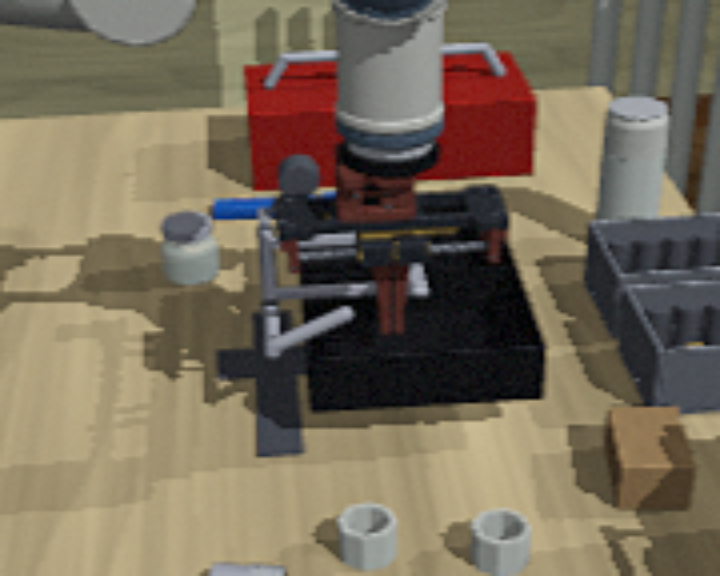

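{"api": "servo_tool", "payload": {"increments": [-1,-12,-4,0,0,0,0,-1,-10,0,0,0,0,0,-1,-10,0,-3,0,0,0,-1,-10,0,-3,0,0,0,-1,-10,0,-3,0,0,0,-1,-10,0,-3,0,0,0]}}

```text
clock: 3.65
eef_pos: [0.5044, -0.0301, 0.1743]
tool_rot: [-3.132, 0.024, -0.085]
wrist_force: [0.9, 0.7, -1.3]
grip_width: 0.003
```

```bash
python3 -c "
from h import *
go(.47,-.028,.155,0)"
```

```text
t 3.6 pos [504.4 -30.1 174.3] head -0.9 | shift [-35.4  -1.4  17.4] | turn [-0.49 -3.12 -0.9 ] | F [ 0.9  0.7 -1.3] g 0.3 j [-0.14 -0.22  1.62  0.02  1.69 -0.12]
```

```bash
python3 -c "
from h import *
s,im,d=grab('side','s2.png')
cv2.imwrite('pics/s2c.png',cv2.resize(im[100:260,160:340],None,fx=4,fy=3.6))"
```

```text
(no output)
```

View pics/s2c.png

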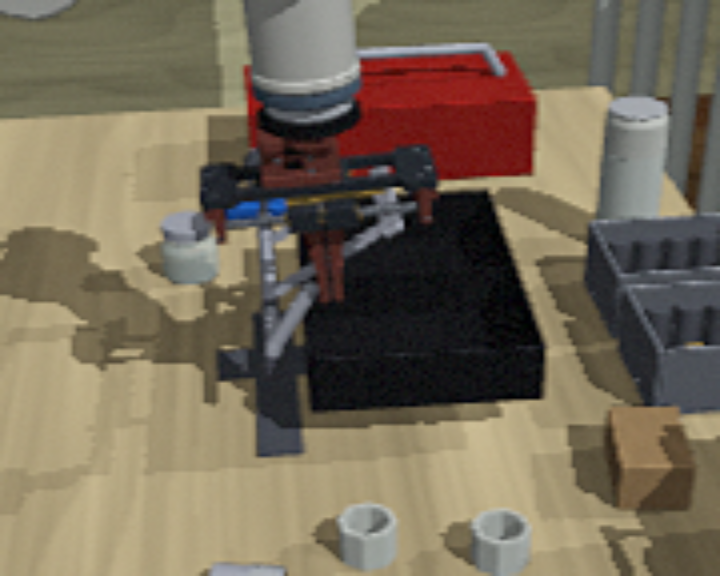

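{"api": "servo_tool", "payload": {"increments": [-1,-2,0,6,0,-1,0,-1,-4,0,6,0,-1,0,-1,-8,0,4,0,-1,0,-1,-10,0,2,0,0,0]}}

```text
clock: 4.1
eef_pos: [0.4817, -0.0316, 0.1612]
tool_rot: [-3.136, 0.028, -0.013]
wrist_force: [0.3, 0.2, 0.3]
grip_width: 0.01
```

```bash
python3 -c "
from h import *
go(.47,-.028,.155,0)"
```

```text
t 4.1 pos [481.7 -31.6 161.2] head -1.0 | shift [-11.8  -3.4   6.1] | turn [-0.34 -0.49 -1.02] | F [0.3 0.2 0.3] g 0.8 j [-0.14 -0.24  1.65  0.01  1.72 -0.12]
```

{"api": "servo_tool", "payload": {"increments": [-1,-7,-2,0,0,0,0,-1,-7,0,0,0,0,0,-1,0,0,0,0,0,0]}}

```text
clock: 4.4
eef_pos: [0.4634, -0.0289, 0.158]
tool_rot: [-3.135, 0.028, -0.0]
wrist_force: [0.4, -0.1, 0.3]
grip_width: 0.004
```

```bash
python3 -c "
from h import *
go(.55,-.028,.28,0)
s,im,d=grab('side','s3.png')
cv2.imwrite('pics/s3c.png',cv2.resize(im[100:260,160:340],None,fx=4,fy=3.6))"
```

```text
t 4.4 pos [463.4 -28.9 158. ] head -1.0 | shift [  86.5   -3.3 -122. ] | turn [-0.38 -0.01 -1.03] | F [ 0.4 -0.1  0.3] g 0.4 j [-0.14 -0.28  1.69  0.01  1.73 -0.12]
```

View pics/s3c.png

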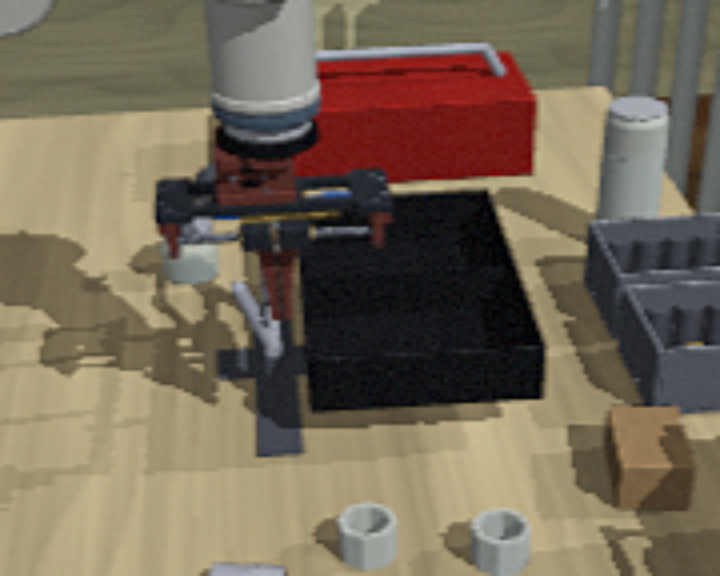

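{"api": "servo_tool", "payload": {"increments": [-1,10,0,-20,0,0,0,-1,5,5,-45,0,0,0,0.1,-8,40,-25,0,0,0,0.1,-14,45,0,0,0,0,0.1,-14,45,0,0,0,0,0.1,-14,45,0,0,0,0,0.1,0,0,0,0,0,-8.5,0.1,0,0,0,0,0,-8.5,0.1,0,0,0,0,0,-8.5,0.1,0,0,0,0,0,-8.5]}}

```text
clock: 5.45
eef_pos: [0.4223, -0.2165, 0.2475]
tool_rot: [-2.997, -0.915, 0.005]
wrist_force: [0.1, 0.4, -0.7]
grip_width: 0.55
```

{"api": "servo_tool", "payload": {"increments": [0.1,0,0,0,0,0,-8.5,0.1,0,0,0,0,0,-8.5,0.1,0,0,0,0,0,-8.5,0.1,0,0,0,0,0,-8.5,0.1,0,0,0,0,0,-8.5]}}

```text
clock: 5.95
eef_pos: [0.4218, -0.2166, 0.2465]
tool_rot: [-2.451, -1.948, 0.002]
wrist_force: [-0.3, 0.4, -0.5]
grip_width: 0.551
```

```bash
cat >> h.py <<'E'
def blobs(save,x0=.33,x1=.72,y0=-.48,y1=-.1,zmin=.008,zmax=.06):
    s,im,d=grab('wrist',save);P=wcloud(s,d);z=P[...,2]
    m=((z>zmin)&(z<zmax)&(P[...,0]>x0)&(P[...,0]<x1)&(P[...,1]>y0)&(P[...,1]<y1)).astype(np.uint8)
    n,l,st,c=cv2.connectedComponentsWithStats(m)
    for i in range(1,n):
        k=l==i
        if k.sum()<150: continue
        q=P[k]; t=q[q[:,2]>np.percentile(q[:,2],98)-.008]
        (cx,cy),(w,h),a=cv2.minAreaRect((t[:,:2]*1000).astype(np.float32))
        ev,V=np.linalg.eigh(np.cov(t[:,:2].T))
        print(c[i].round(),k.sum(),'rect',round(cx),round(cy),'size',round(w),round(h),round(a),'z',np.percentile(q[:,2],98).round(3),'axis',np.degrees(np.arctan2(V[1,1],V[0,1])).round(1), im[k].mean(0).round())
    return s,im,d,P
E
python3 -c "
from h import *
blobs('w2.png')
go(.422,-.2085,.2,76)
"
```

```text
[255. 173.] 727 rect 421 -209 size 21 55 77 z 0.024 axis 166.0 [191. 184. 181.]
[173. 190.] 675 rect 419 -325 size 22 55 39 z 0.024 axis 128.7 [186. 181. 178.]
[218. 216.] 1073 rect 468 -271 size 61 31 5 z 0.029 axis -175.0 [ 87. 142. 196.]
[285. 231.] 352 rect 511 -189 size 22 43 72 z 0.038 axis 163.2 [147. 156. 152.]
[174. 243.] 239 rect 496 -348 size 10 45 34 z 0.024 axis 124.9 [167. 158. 155.]
[203. 316.] 588 rect 622 -339 size 39 44 59 z 0.038 axis 152.1 [125. 132. 129.]
[291. 306.] 255 rect 628 -201 size 44 22 78 z 0.038 axis 79.0 [147. 155. 151.]
[245. 316.] 310 rect 648 -276 size 17 69 90 z 0.017 axis -179.0 [ 99. 161. 192.]
t 6.0 pos [ 421.8 -216.6  246.5] head 77.4 | shift [ 7.7 -1.2 46.6] | turn [-0.53 -0.34  1.38] | F [-0.4 -0.3  0.9] g 48.3 j [-0.55 -0.23  1.5   0.    1.89 -1.9 ]
```

View pics/w2.png

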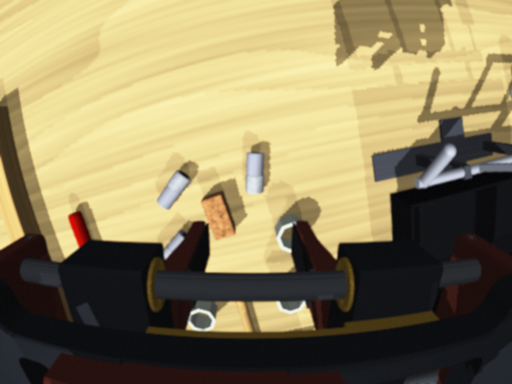

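{"api": "servo_tool", "payload": {"increments": [0.1,4,-1,45,0,0,1.4,0.1,4,0,45,-0.5,0,0,0.1,0,0,45,0,0,0,0.1,0,0,45,0,0,0,0.1,0,0,30,0,0,0,0.1,0,0,20,0,0,0]}}

```text
clock: 6.6
eef_pos: [0.4248, -0.2082, 0.0131]
tool_rot: [2.489, 1.907, 0.013]
wrist_force: [-0.4, 0.2, 0.5]
grip_width: 0.552
```

```bash
python3 -c "
from h import *
go(.4215,-.2085,.004,76)
"
```

```text
t 6.6 pos [ 424.8 -208.2   13.1] head 74.9 | shift [-1.2 -3.2  9.1] | turn [ 0.53 -0.17 -1.08] | F [-0.4  0.2  0.5] g 48.6 j [-0.53 -0.2   1.89  0.01  1.45 -1.84]
```

{"api": "servo_tool", "payload": {"increments": [0.1,-1,-3,8,0,0,0,-1,0,0,1,0,0,0,-1,0,0,0,0,0,0,-1,0,0,0,0,0,0,-1,0,0,0,0,0,0,-1,0,0,0,0,0,0], "newtons": 40}}

```text
clock: 7.2
eef_pos: [0.4217, -0.2087, 0.0049]
tool_rot: [2.495, 1.899, 0.012]
wrist_force: [-0.6, -1.1, -0.3]
grip_width: 0.271
```

{"api": "servo_tool", "payload": {"increments": [-1,0,0,-20,0,0,0,-1,0,0,-40,0,0,0,-1,0,0,-45,0,0,0,-1,0,0,-45,0,0,0,-1,0,0,-20,0,0,0]}}

```text
clock: 7.7
eef_pos: [0.4181, -0.2072, 0.1777]
tool_rot: [-2.499, -1.901, -0.009]
wrist_force: [-0.1, -0.4, -0.6]
grip_width: 0.269
```

```bash
python3 -c "
from h import *
go(.545,.072,.17,0)
"
```

```text
t 7.7 pos [ 418.1 -207.2  177.7] head 74.5 | shift [302.9  47.8   9.5] | turn [-0.09 -0.35 74.52] | F [-0.1 -0.4 -0.6] g 23.7 j [-0.54 -0.28  1.66  0.01  1.76 -1.84]
```

```bash
python3 -c "
from h import *
go(.641,.071,.17,-1.5)
"
```

```text
t 7.7 pos [ 418.1 -207.2  177.7] head 74.5 | shift [327.5 140.6   9.8] | turn [-0.09 -0.35 76.02] | F [-0.1 -0.4 -0.6] g 23.7 j [-0.54 -0.28  1.66  0.01  1.76 -1.84]
```

{"api": "servo_tool", "payload": {"increments": [-1,25,11,0,0,0,0,-1,40,17,0,0,0,0,-1,40,17,0,0,0,0,-1,40,17,0,0,0,0,-1,40,17,0,0,0,0,-1,40,17,0,0,0,0,-1,40,17,0,0,0,0,-1,40,17,0,0,0,0,-1,22,10,0,0,0,4,-1,0,0,0,0,0,8]}}

```text
clock: 8.7
eef_pos: [0.6524, 0.0805, 0.191]
tool_rot: [2.683, 1.611, 0.026]
wrist_force: [-0.7, -0.4, -1.9]
grip_width: 0.269
```

{"api": "servo_tool", "payload": {"increments": [-1,0,0,0,0,0,8,-1,0,0,0,0,0,8,-1,0,0,0,0,0,8,-1,0,0,0,0,0,8,-1,0,0,0,0,0,8,-1,0,0,0,0,0,8,-1,0,0,0,0,0,8,-1,0,0,0,0,0,6]}}

```text
clock: 9.5
eef_pos: [0.6536, 0.0839, 0.191]
tool_rot: [3.141, -0.069, 0.031]
wrist_force: [-0.4, -0.1, -0.7]
grip_width: 0.27
```

```bash
python3 -c "
from h import *
go(.641,.071,.064,-1.5)
s,im,d=grab('wrist','w3.png')
P=wcloud(s,d);z=P[...,2]
for a in (.104,): 
  k=(z>a)&(z<.116);q=P[k];print(q.min(0),q.max(0))
"
```

```text
t 9.5 pos [653.6  83.9 191. ] head -2.5 | shift [-14.5  13.5 126.8] | turn [-0.01 -1.12 -1.03] | F [-0.4 -0.1 -0.7] g 23.8 j [ 0.08  0.23  1.13 -0.    1.76  0.12]
[ 0.45566399 -0.04326503  0.1040156 ] [0.68987458 0.28096391 0.11599606]
```

View pics/w3.png

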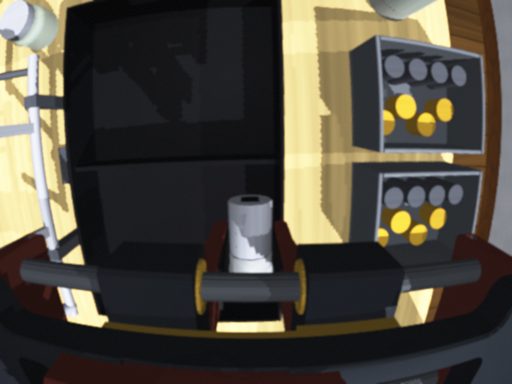

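{"api": "servo_tool", "payload": {"increments": [-1,-7,7,35,0,-1,0,-1,-7,6,35,0,0,-1,-1,0,0,30,0,0,0,-1,0,0,20,0,0,0]}}

```text
clock: 9.95
eef_pos: [0.6429, 0.0719, 0.0738]
tool_rot: [-3.14, 0.034, -0.021]
wrist_force: [-0.1, -0.3, -0.4]
grip_width: 0.27
```

```bash
python3 -c "
from h import *
go(.641,.071,.061,-1.5)
"
```

```text
t 9.9 pos [642.9  71.9  73.8] head -1.3 | shift [-2.1  1.  12.8] | turn [-0.11 -0.77  0.25] | F [-0.1 -0.3 -0.4] g 23.8 j [0.06 0.22 1.35 0.   1.56 0.08]
```

Lower, release to ~36 mm opening, then rise.

{"api": "servo_tool", "payload": {"increments": [-1,-2,1,7,0,0,0,-1,0,0,5,0,0,0,-0.2,0,0,0,0,0,0,-0.2,0,0,0,0,0,0,-0.2,0,0,0,0,0,0,-0.2,0,0,-10,0,0,0,-0.2,0,0,-30,0,0,0,-0.2,0,0,-40,0,0,0,-0.2,0,0,-40,0,0,0]}}

```text
clock: 10.85
eef_pos: [0.6374, 0.0709, 0.183]
tool_rot: [-3.14, 0.026, -0.009]
wrist_force: [0.3, 0.5, 0.0]
grip_width: 0.402
```

```bash
python3 -c "
from h import *
s,im,d=grab('side','s4.png')
cv2.imwrite('pics/s4c.png',cv2.resize(im[100:260,160:340],None,fx=4,fy=3.6))
go(.421,-.324,.2,38.7)"
```

```text
t 10.9 pos [639.7  71.  192.6] head -0.9 | shift [-212.   398.6  -12.1] | turn [  0.23  -1.03 -39.64] | F [-0.7 -0.3  5.2] g 35.1 j [0.06 0.19 1.18 0.   1.76 0.07]
```

View pics/s4c.png

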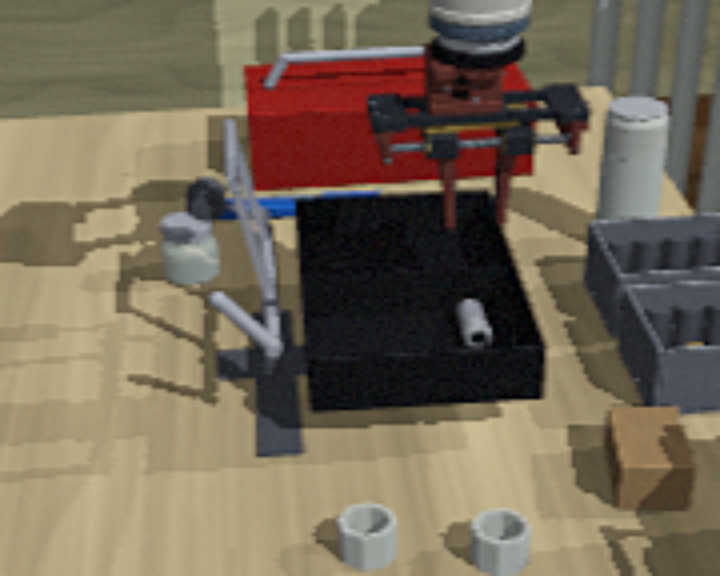

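{"api": "servo_tool", "payload": {"increments": [0.1,-21,39,0,0,0,0,0.1,-21,40,0,0,0,0,0.1,-21,40,0,0,0,0,0.1,-21,40,0,0,0,0,0.1,-21,40,0,0,0,0,0.1,-21,40,0,0,0,0,0.1,-21,40,0,0,0,0,0.1,-21,40,0,0,0,0,0.1,-21,40,0,0,0,-5,0.1,0,0,0,0,0,-8]}}

```text
clock: 11.9
eef_pos: [0.4433, -0.2975, 0.2083]
tool_rot: [3.107, 0.347, 0.078]
wrist_force: [-0.4, 0.8, 0.3]
grip_width: 0.551
```

{"api": "servo_tool", "payload": {"increments": [0.1,0,0,0,0,0,-8,0.1,0,0,0,0,0,-8,0.1,0,0,0,0,0,-8,0.1,0,0,0,0,0,0]}}

```text
clock: 12.3
eef_pos: [0.4423, -0.301, 0.2154]
tool_rot: [2.941, 0.999, 0.079]
wrist_force: [-1.1, -0.1, 0.2]
grip_width: 0.55
```

```bash
python3 -c "
from h import *
blobs('w4.png')
go(.4205,-.3245,.02,38)
"
```

```text
[353. 129.] 847 rect 516 -178 size 43 42 9 z 0.039 axis -147.1 [154. 162. 157.]
[275. 163.] 1238 rect 468 -271 size 59 31 5 z 0.029 axis -174.3 [ 88. 145. 203.]
[217. 173.] 873 rect 419 -325 size 22 54 39 z 0.024 axis 129.7 [182. 176. 173.]
[393. 189.] 864 rect 616 -198 size 43 42 55 z 0.039 axis -166.0 [132. 139. 136.]
[259. 225.] 763 rect 504 -349 size 22 56 37 z 0.024 axis 127.8 [180. 174. 172.]
[359. 234.] 263 rect 633 -276 size 50 16 1 z 0.017 axis -173.8 [ 91. 150. 182.]
[296. 326.] 253 rect 660 -446 size 37 8 35 z 0.031 axis -145.0 [67. 71. 68.]
t 12.3 pos [ 442.4 -301.   215.6] head 37.4 | shift [-39.   -4.1 194.3] | turn [ 2.82 -2.14 -0.69] | F [ 0.9 -1.2 -0. ] g 48.0 j [-0.68 -0.14  1.47  0.03  1.75 -1.32]
```

View pics/w4.png

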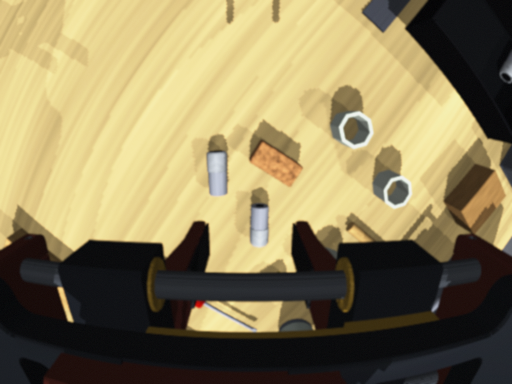

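{"api": "servo_tool", "payload": {"increments": [0.1,-15,-2,30,2.8,-2.1,-1,0.1,-14,0,40,0,0,0,0.1,-8,0,45,0,0,0,0.1,0,0,45,0,0,0,0.1,0,0,25,0,0,0]}}

```text
clock: 12.85
eef_pos: [0.4182, -0.3267, 0.0353]
tool_rot: [2.961, 0.998, 0.015]
wrist_force: [-0.1, 0.2, 0.3]
grip_width: 0.551
```

```bash
python3 -c "
from h import *
go(.4195,-.325,.0045,39)
"
```

```text
t 12.8 pos [ 418.2 -326.7   35.3] head 37.3 | shift [ 2.  -1.2 30.8] | turn [ 1.08 -0.21 -1.75] | F [-0.1  0.2  0.3] g 48.5 j [-0.73 -0.07  1.72  0.    1.47 -1.38]
```

{"api": "servo_tool", "payload": {"increments": [0.1,2,-1,20,0.8,0,-1.5,0.1,0,0,10,0,0,0,-1,0,0,1,0,0,0,-1,0,0,0,0,0,0,-1,0,0,0,0,0,0,-1,0,0,0,0,0,0,-1,0,0,0,0,0,0]}}

```text
clock: 13.55
eef_pos: [0.4212, -0.3255, 0.0054]
tool_rot: [2.962, 1.033, 0.01]
wrist_force: [0.6, 0.1, -1.8]
grip_width: 0.27
```

{"api": "servo_tool", "payload": {"increments": [-1,0,0,-20,0,0,0,-1,0,0,-40,0,0,0,-1,0,0,-45,0,0,0,-1,0,0,-45,0,0,0,-1,0,0,-20,0,0,0]}}

```text
clock: 14.05
eef_pos: [0.4181, -0.3231, 0.1778]
tool_rot: [-2.965, -1.033, -0.005]
wrist_force: [0.2, 0.2, -2.3]
grip_width: 0.264
```

```bash
python3 -c "
from h import *
go(.643,.161,.17,-1.5)
"
```

```text
t 14.1 pos [ 418.1 -323.1  177.8] head 38.4 | shift [ 477.  -239.6    9.6] | turn [-0.1  -0.17 39.92] | F [ 0.2  0.2 -2.3] g 23.2 j [-0.72 -0.11  1.51  0.    1.74 -1.39]
```

{"api": "servo_tool", "payload": {"increments": [-1,30,-15,0,0,0,0,-1,41,-21,0,0,0,0,-1,41,-21,0,0,0,0,-1,41,-21,0,0,0,0,-1,41,-21,0,0,0,0,-1,41,-21,0,0,0,0,-1,41,-21,0,0,0,0,-1,41,-21,0,0,0,0,-1,41,-21,0,0,0,0,-1,41,-21,0,0,0,0]}}

```text
clock: 15.05
eef_pos: [0.6129, 0.0924, 0.1905]
tool_rot: [2.96, 1.01, 0.027]
wrist_force: [0.2, -0.5, -1.2]
grip_width: 0.269
```

{"api": "servo_tool", "payload": {"increments": [-1,30,-15,0,0,0,0,-1,25,-12,0,0,0,0,-1,0,0,0,0,0,8,-1,0,0,0,0,0,8,-1,0,0,0,0,0,8,-1,0,0,0,0,0,8,-1,0,0,0,0,0,8]}}

```text
clock: 15.75
eef_pos: [0.6415, 0.1594, 0.1898]
tool_rot: [3.136, -0.087, 0.032]
wrist_force: [-0.3, -0.2, -1.0]
grip_width: 0.269
```

```bash
python3 -c "
from h import *
go(.643,.162,.061,-1.5)
"
```

```text
t 15.8 pos [641.5 159.4 189.8] head -3.2 | shift [ -1.3  -3.2 128.8] | turn [ 0.26 -1.17 -1.67] | F [-0.3 -0.2 -1. ] g 23.6 j [ 0.2   0.24  1.13 -0.01  1.76  0.25]
```

{"api": "servo_tool", "payload": {"increments": [-1,0,-2,35,0,-1,-1,-1,0,0,35,0,0,0,-1,0,0,30,0,0,0,-1,0,0,18,0,0,0]}}

```text
clock: 16.15
eef_pos: [0.6459, 0.1619, 0.0751]
tool_rot: [3.139, -0.066, 0.022]
wrist_force: [0.1, 0.6, -1.7]
grip_width: 0.269
```

```bash
python3 -c "
from h import *
go(.643,.162,.061,-1.5)
"
```

```text
t 16.1 pos [645.9 161.9  75.1] head -2.4 | shift [-3.1  0.1 14.1] | turn [ 0.07 -0.8  -0.92] | F [ 0.1  0.6 -1.7] g 23.7 j [ 0.2   0.27  1.29 -0.    1.57  0.24]
```

{"api": "servo_tool", "payload": {"increments": [-1,-3,0,8,0,0,0,-1,0,0,5,0,0,0,-0.2,0,0,0,0,0,0,-0.2,0,0,0,0,0,0,-0.2,0,0,0,0,0,0,-0.2,0,0,-10,0,0,0,-0.2,0,0,-30,0,0,0,-0.2,0,0,-40,0,0,0,-0.2,0,0,-40,0,0,0]}}

```text
clock: 17.05
eef_pos: [0.6392, 0.162, 0.1836]
tool_rot: [3.138, -0.067, 0.011]
wrist_force: [0.3, 0.6, 0.3]
grip_width: 0.396
```

```bash
python3 -c "
from h import *
s,im,d=grab('side','s5.png')
cv2.imwrite('pics/s5c.png',cv2.resize(im[100:310,160:340],None,fx=3.3,fy=2.8))
go(.516,-.178,.2,9)"
```

```text
t 17.1 pos [641.4 162.4 193.3] head -2.4 | shift [-110.7  345.4   -8.9] | turn [  0.09  -1.1  -11.43] | F [-1.3 -0.7  5.4] g 34.6 j [ 0.2   0.24  1.12 -0.    1.77  0.24]
```

View pics/s5c.png

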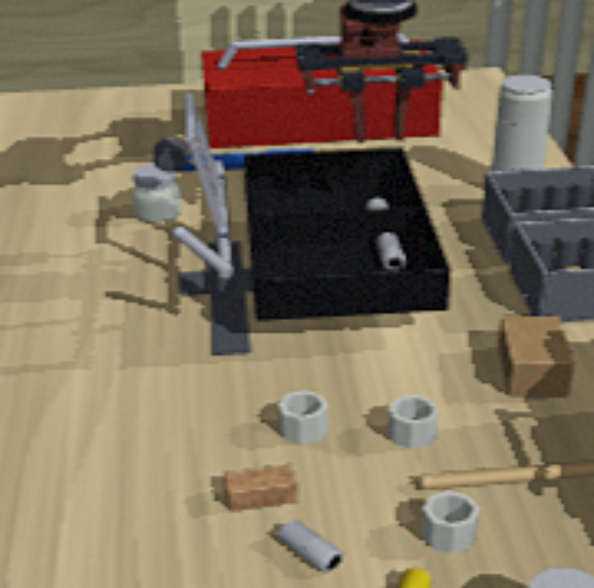

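{"api": "servo_tool", "payload": {"increments": [0.5,-13,40,0,0,0,0,0.5,-15,45,0,0,0,0,0.5,-15,45,0,0,0,0,0.5,-15,45,0,0,0,0,0.5,-15,45,0,0,0,0,0.5,-15,45,0,0,0,0,0.5,-12,40,0,0,0,0,0.5,-10,35,0,0,0,0,0.5,0,0,0,0,0,-6,0.5,0,0,0,0,0,-6]}}

```text
clock: 18.1
eef_pos: [0.5171, -0.1851, 0.2123]
tool_rot: [3.118, 0.273, 0.085]
wrist_force: [0.6, 1.1, -0.8]
grip_width: 0.75
```

```bash
python3 -c "
from h import *
blobs('w5.png')
go(.516,-.178,.02,9)
"
```

```text
[242. 171.] 657 rect 516 -178 size 41 42 6 z 0.039 axis 110.1 [182. 190. 187.]
[318. 200.] 858 rect 617 -198 size 42 43 52 z 0.038 axis 137.5 [150. 157. 154.]
[205. 235.] 561 rect 485 -269 size 27 30 5 z 0.029 axis 104.9 [ 79. 131. 182.]
[297. 306.] 279 rect 623 -352 size 42 21 8 z 0.038 axis -168.6 [147. 152. 151.]
[256. 324.] 295 rect 577 -408 size 34 21 71 z 0.024 axis 53.0 [  7. 141. 159.]
t 18.1 pos [ 517.2 -185.2  212.7] head 10.3 | shift [-10.1 -10.5 192.3] | turn [ 0.93 -3.06  1.31] | F [0.7 0.3 1.2] g 65.7 j [-0.42 -0.1   1.44  0.02  1.75 -0.59]
```

View pics/w5.png

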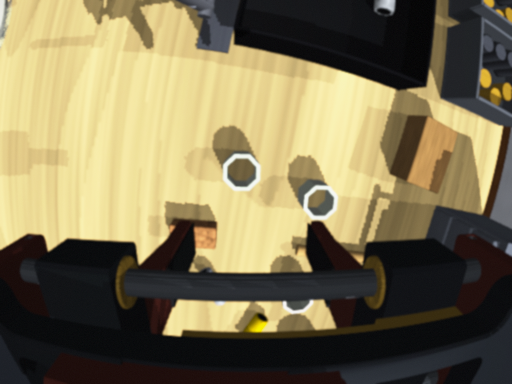

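{"api": "servo_tool", "payload": {"increments": [0.5,-5,-5,35,0.9,-3,2.5,0.5,-1,-5,45,0,0,0,0.5,0,0,45,0,0,0,0.5,0,0,40,0,0,0,0.5,0,0,15,0,0,0]}}

```text
clock: 18.65
eef_pos: [0.5179, -0.1785, 0.0391]
tool_rot: [3.126, 0.196, 0.03]
wrist_force: [-1.0, 0.1, -0.0]
grip_width: 0.747
```

```bash
python3 -c "
from h import *
go(.516,-.178,.0045,8)
"
```

```text
t 18.6 pos [ 517.9 -178.5   39.1] head 7.2 | shift [-2.5 -1.1 34.6] | turn [ 0.6  -1.07 -0.84] | F [-1.   0.1 -0. ] g 65.7 j [-0.39 -0.03  1.68  0.    1.47 -0.52]
```

{"api": "servo_tool", "payload": {"increments": [0.5,-2,-1,22,0.6,-1,0,0.5,0,0,11,0,0,0,-1,0,0,1,0,0,0,-1,0,0,0,0,0,0,-1,0,0,0,0,0,0,-1,0,0,0,0,0,0,-1,0,0,0,0,0,0], "newtons": 25}}

```text
clock: 19.35
eef_pos: [0.5191, -0.1778, 0.0089]
tool_rot: [3.133, 0.188, 0.013]
wrist_force: [0.3, 0.4, -0.6]
grip_width: 0.474
```

{"api": "servo_tool", "payload": {"increments": [-1,0,0,-20,0,0,0,-1,0,0,-40,0,0,0,-1,0,0,-45,0,0,0,-1,0,0,-45,0,0,0,-1,0,0,-20,0,0,0]}}

```text
clock: 19.85
eef_pos: [0.5156, -0.1766, 0.1823]
tool_rot: [3.136, 0.187, 0.004]
wrist_force: [-0.2, 0.6, 0.0]
grip_width: 0.475
```

```bash
python3 -c "
from h import *
go(.581,.075,.17,-1.5)
"
```

```text
t 19.9 pos [ 515.6 -176.6  182.3] head 6.8 | shift [  94.9 -242.1   12.4] | turn [ 0.02 -0.16  8.34] | F [-0.2  0.6  0. ] g 41.8 j [-0.39 -0.06  1.46  0.    1.74 -0.51]
```

{"api": "servo_tool", "payload": {"increments": [-1,14,-36,0,0,0,0,-1,16,-41,0,0,0,0,-1,16,-41,0,0,0,0,-1,16,-41,0,0,0,0,-1,16,-41,0,0,0,0,-1,14,-38,0,0,0,4,-1,0,0,0,0,0,4,-1,0,0,30,0,0,0]}}

```text
clock: 20.65
eef_pos: [0.5873, 0.0786, 0.1693]
tool_rot: [3.138, -0.048, 0.05]
wrist_force: [-0.0, -0.5, 0.7]
grip_width: 0.476
```

```bash
python3 -c "
from h import *
go(.581,.075,.0655,-1.5)
"
```

```text
t 20.6 pos [587.3  78.6 169.3] head -1.8 | shift [ -9.5   3.5 103.5] | turn [ 0.15 -1.83 -0.26] | F [-0.  -0.5  0.7] g 41.9 j [ 0.08  0.04  1.38 -0.01  1.69  0.11]
```

{"api": "servo_tool", "payload": {"increments": [-1,-6,3,35,0,-1.8,0,-1,-2,0,35,0,0,0,-1,0,0,20,0,0,0]}}

```text
clock: 20.95
eef_pos: [0.5811, 0.0771, 0.0779]
tool_rot: [3.139, -0.045, 0.006]
wrist_force: [-0.4, -0.4, -1.3]
grip_width: 0.475
```

```bash
python3 -c "
from h import *
go(.581,.075,.0655,-1.5)
"
```

```text
t 20.9 pos [581.1  77.1  77.9] head -1.6 | shift [-0.1  2.1 12.4] | turn [ 0.1  -0.22 -0.15] | F [-0.4 -0.4 -1.3] g 41.8 j [ 0.08  0.07  1.51 -0.    1.56  0.1 ]
```

{"api": "servo_tool", "payload": {"increments": [-1,0,1,8,0,0,0,-1,0,0,4,0,0,0,0.15,0,0,0,0,0,0,0.15,0,0,0,0,0,0,0.15,0,0,0,0,0,0,0.15,0,0,-10,0,0,0,0.15,0,0,-30,0,0,0,0.15,0,0,-40,0,0,0,0.15,0,0,-45,0,0,0]}}

```text
clock: 21.85
eef_pos: [0.5785, 0.0759, 0.1924]
tool_rot: [3.139, -0.046, -0.006]
wrist_force: [0.7, 1.0, 0.6]
grip_width: 0.573
```

```bash
python3 -c "
from h import *
s,im,d=grab('side','s6.png')
cv2.imwrite('pics/s6c.png',cv2.resize(im[100:310,160:340],None,fx=3.3,fy=2.8))
go(.504,-.349,.2,37.5)"
```

```text
t 21.9 pos [581.1  76.1 203.1] head -1.7 | shift [-64.6 427.2   2.9] | turn [  0.26  -0.53 -39.18] | F [-1.9 -1.   6.3] g 50.5 j [ 0.07  0.04  1.32 -0.    1.77  0.1 ]
```

View pics/s6c.png

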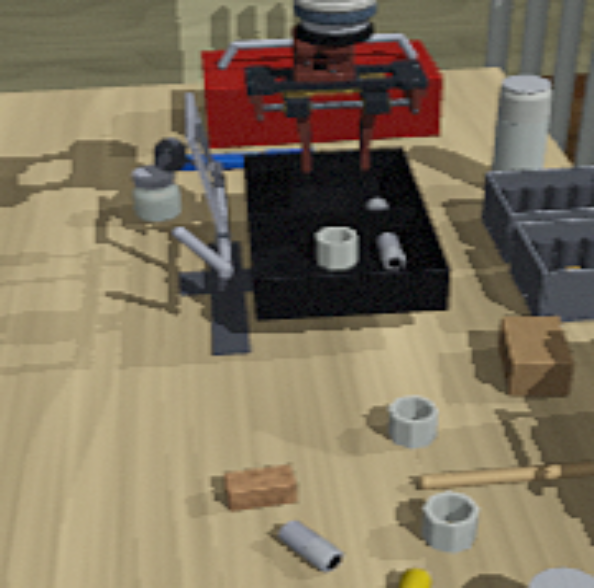

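{"api": "servo_tool", "payload": {"increments": [0.1,-6,38,0,0,0,0,0.1,-7,45,0,0,0,0,0.1,-7,45,0,0,0,0,0.1,-7,45,0,0,0,0,0.1,-7,45,0,0,0,0,0.1,-7,45,0,0,0,0,0.1,-7,45,0,0,0,0,0.1,-6,45,0,0,0,0,0.1,-6,40,0,0,0,0,0.1,-4,28,0,0,0,-4]}}

```text
clock: 22.9
eef_pos: [0.5083, -0.3552, 0.2259]
tool_rot: [3.129, 0.08, 0.069]
wrist_force: [-0.1, 0.6, 0.1]
grip_width: 0.546
```

{"api": "servo_tool", "payload": {"increments": [0.1,0,0,0,0,0,-8.5,0.1,0,0,0,0,0,-8.5,0.1,0,0,0,0,0,-8.5,0.1,0,0,0,0,0,-8.5]}}

```text
clock: 23.3
eef_pos: [0.5064, -0.3618, 0.2312]
tool_rot: [2.946, 0.997, 0.065]
wrist_force: [-0.9, 0.3, 0.3]
grip_width: 0.551
```

```bash
python3 -c "
from h import *
blobs('w6.png')
go(.504,-.349,.0045,37.5)
"
```

```text
[265.  93.] 1229 rect 468 -271 size 60 31 5 z 0.029 axis -174.9 [ 94. 155. 214.]
[386. 124.] 813 rect 616 -198 size 43 43 48 z 0.039 axis -144.4 [150. 158. 154.]
[250. 158.] 813 rect 504 -348 size 22 54 37 z 0.024 axis 126.7 [193. 187. 184.]
[369. 186.] 762 rect 664 -276 size 111 17 0 z 0.016 axis -179.8 [102. 167. 199.]
[324. 208.] 776 rect 621 -340 size 42 43 62 z 0.039 axis 170.9 [150. 158. 154.]
[259. 229.] 687 rect 574 -418 size 55 22 71 z 0.024 axis 71.1 [ 10. 184. 203.]
t 23.4 pos [ 506.5 -361.9  231.5] head 37.9 | shift [ -0.8 -21.4 226.4] | turn [ 2.46 -1.7   0.34] | F [ 0.2  0.  -0.3] g 48.3 j [-0.69  0.11  1.2   0.02  1.79 -1.34]
```

View pics/w6.png

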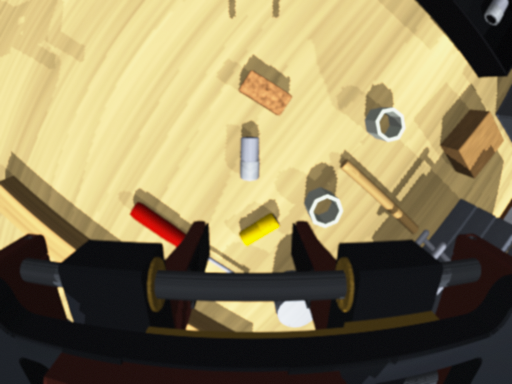

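{"api": "servo_tool", "payload": {"increments": [0.1,5,-10,35,2.4,-1.7,0,0.1,0,-6,45,0,0,0,0.1,0,0,45,0,0,0,0.1,0,0,45,0,0,0,0.1,0,0,30,0,0,0]}}

```text
clock: 23.85
eef_pos: [0.5085, -0.3512, 0.0403]
tool_rot: [2.959, 0.99, 0.02]
wrist_force: [0.1, 0.2, -0.7]
grip_width: 0.557
```

```bash
python3 -c "
from h import *
go(.504,-.348,.0045,37)
"
```

```text
t 23.9 pos [ 508.5 -351.2   40.3] head 37.0 | shift [-1.9 -6.1 35.6] | turn [ 1.39 -0.31  0.01] | F [ 0.1  0.2 -0.7] g 49.0 j [-0.66  0.16  1.48 -0.    1.48 -1.3 ]
```

{"api": "servo_tool", "payload": {"increments": [0.1,-2,-5,22,1.2,0,0,0.1,0,-1,12,0,0,0,-1,0,0,1,0,0,0,-1,0,0,0,0,0,0,-1,0,0,0,0,0,0,-1,0,0,0,0,0,0,-1,0,0,0,0,0,0], "newtons": 40}}

```text
clock: 24.55
eef_pos: [0.505, -0.3487, 0.007]
tool_rot: [2.979, 0.986, 0.013]
wrist_force: [-0.6, 0.5, -1.5]
grip_width: 0.273
```

{"api": "servo_tool", "payload": {"increments": [-1,0,0,-20,0,0,0,-1,0,0,-40,0,0,0,-1,0,0,-45,0,0,0,-1,0,0,-45,0,0,0,-1,0,0,-20,0,0,0]}}

```text
clock: 25.05
eef_pos: [0.5019, -0.3472, 0.1799]
tool_rot: [-2.98, -0.986, -0.007]
wrist_force: [0.0, -0.7, -0.3]
grip_width: 0.269
```

```bash
python3 -c "
from h import *
go(.588,.163,.17,-1.5)
"
```

```text
t 25.1 pos [ 501.9 -347.2  179.9] head 36.6 | shift [ 373.4 -358.1   12.1] | turn [-0.14 -0.26 38.12] | F [ 0.  -0.7 -0.3] g 23.6 j [-0.66  0.11  1.28  0.01  1.75 -1.3 ]
```

{"api": "servo_tool", "payload": {"increments": [-1,25,-24,0,0,0,0,-1,32,-31,0,0,0,0,-1,32,-31,0,0,0,0,-1,32,-31,0,0,0,0,-1,32,-31,0,0,0,0,-1,32,-31,0,0,0,0,-1,32,-31,0,0,0,0,-1,32,-31,0,0,0,0,-1,32,-31,0,0,0,0,-1,32,-31,0,0,0,0]}}

```text
clock: 26.05
eef_pos: [0.5781, 0.0906, 0.1937]
tool_rot: [2.974, 0.964, 0.035]
wrist_force: [0.3, -0.0, -1.4]
grip_width: 0.265
```

{"api": "servo_tool", "payload": {"increments": [-1,30,-29,0,0,0,0,-1,20,-18,0,0,0,0,-1,0,0,0,0,0,8,-1,0,0,0,0,0,8,-1,0,0,0,0,0,8,-1,0,0,0,0,0,8,-1,0,0,0,0,0,6]}}

```text
clock: 26.75
eef_pos: [0.5909, 0.1702, 0.1971]
tool_rot: [3.138, -0.078, 0.049]
wrist_force: [0.5, 0.5, -0.5]
grip_width: 0.266
```

```bash
python3 -c "
from h import *
go(.588,.163,.0635,-1.5)
"
```

```text
t 26.8 pos [590.9 170.2 197.1] head -2.9 | shift [ -6.7   7.  133.4] | turn [ 0.13 -1.77 -1.36] | F [ 0.5  0.5 -0.5] g 23.4 j [ 0.23  0.1   1.27 -0.01  1.75  0.28]
```

{"api": "servo_tool", "payload": {"increments": [-1,-3,4,35,0,-1.7,-1,-1,-2,2,35,0,0,0,-1,0,0,30,0,0,0,-1,0,0,20,0,0,0]}}

```text
clock: 27.15
eef_pos: [0.5905, 0.1651, 0.0817]
tool_rot: [-3.14, 0.055, -0.023]
wrist_force: [-0.6, 0.0, -1.7]
grip_width: 0.268
```

```bash
python3 -c "
from h import *
go(.588,.163,.0635,-1.5)
"
```

```text
t 27.1 pos [590.5 165.1  81.7] head -2.0 | shift [-2.7  2.2 18.2] | turn [-0.09 -0.83 -0.52] | F [-0.6  0.  -1.7] g 23.6 j [ 0.22  0.13  1.44 -0.    1.56  0.25]
```

{"api": "servo_tool", "payload": {"increments": [-1,-3,2,10,0,-0.5,0,-1,0,0,7,0,0,0,-0.2,0,0,1,0,0,0,-0.2,0,0,0,0,0,0,-0.2,0,0,0,0,0,0,-0.2,0,0,-10,0,0,0,-0.2,0,0,-30,0,0,0,-0.2,0,0,-40,0,0,0,-0.2,0,0,-45,0,0,0]}}

```text
clock: 28.05
eef_pos: [0.5847, 0.1625, 0.1898]
tool_rot: [3.141, -0.055, -0.003]
wrist_force: [1.0, 0.1, -0.2]
grip_width: 0.399
```

```bash
python3 -c "
from h import *
s,im,d=grab('side','s7.png')
cv2.imwrite('pics/s7c.png',cv2.resize(im[100:310,160:340],None,fx=3.3,fy=2.8))
go(.6165,-.198,.2,7)"
```

```text
t 28.1 pos [587.2 163.1 200.7] head -2.0 | shift [ 4.200e+01  3.598e+02 -1.000e-01] | turn [-0.14 -0.68 -9.02] | F [-1.5 -0.7  5.1] g 35.6 j [0.21 0.1  1.26 0.   1.77 0.25]
```

View pics/s7c.png

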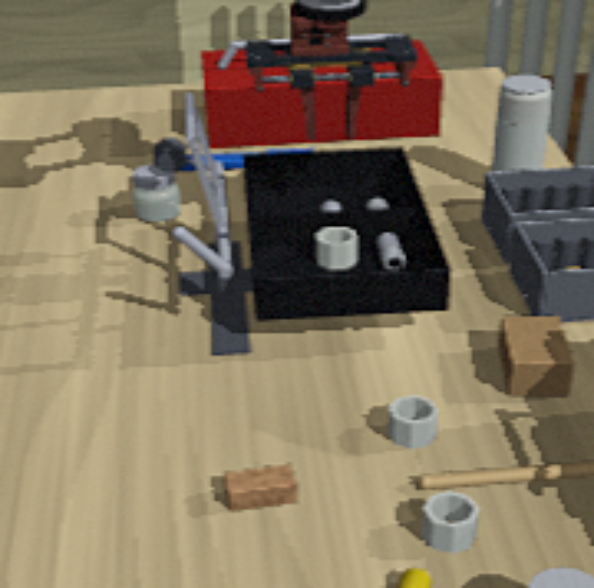

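{"api": "servo_tool", "payload": {"increments": [0.5,3,38,0,0,0,0,0.5,5,45,0,0,0,0,0.5,5,45,0,0,0,0,0.5,5,45,0,0,0,0,0.5,5,45,0,0,0,0,0.5,5,45,0,0,0,0,0.5,5,45,0,0,0,0,0.5,5,35,0,0,0,0,0.5,2,15,0,0,0,-5,0.5,0,0,0,0,0,-4]}}

```text
clock: 29.1
eef_pos: [0.621, -0.209, 0.2251]
tool_rot: [3.131, 0.205, 0.076]
wrist_force: [-0.1, -0.4, -0.6]
grip_width: 0.748
```

```bash
python3 -c "
from h import *
blobs('w7.png')
go(.6165,-.198,.0045,7)
"
```

```text
[240. 169.] 565 rect 617 -197 size 42 42 7 z 0.039 axis 130.6 [200. 207. 204.]
[124. 208.] 1098 rect 469 -271 size 62 31 4 z 0.029 axis -175.5 [ 91. 148. 200.]
[266. 226.] 891 rect 665 -276 size 16 109 90 z 0.016 axis 179.9 [103. 166. 195.]
[230. 260.] 415 rect 621 -327 size 43 20 2 z 0.038 axis -173.3 [139. 146. 143.]
[193. 311.] 368 rect 573 -421 size 49 21 72 z 0.024 axis 68.4 [ 11. 211. 227.]
[257. 327.] 251 rect 675 -441 size 37 9 5 z 0.032 axis -174.9 [71. 75. 72.]
t 29.1 pos [ 621.1 -208.4  225.5] head 7.7 | shift [-13.9 -12.4 220.5] | turn [ 0.36 -2.79  0.71] | F [0.7 1.2 1. ] g 65.6 j [-0.39  0.2   1.11  0.02  1.79 -0.52]
```

{"api": "servo_tool", "payload": {"increments": [0.5,-3,-6,35,0.4,-2.8,0.7,0.5,-1,-5,45,0,0,0,0.5,0,0,45,0,0,0,0.5,0,0,45,0,0,0,0.5,0,0,25,0,0,0]}}

```text
clock: 29.65
eef_pos: [0.6221, -0.197, 0.0332]
tool_rot: [3.13, 0.179, 0.019]
wrist_force: [-0.7, -0.2, -0.2]
grip_width: 0.75
```

```bash
python3 -c "
from h import *
go(.617,-.1975,.0045,7)
"
```

```text
t 29.6 pos [ 622.1 -197.    33.2] head 6.6 | shift [-5.5 -0.3 28.6] | turn [ 0.42 -0.67 -0.44] | F [-0.7 -0.2 -0.2] g 66.0 j [-0.36  0.26  1.38 -0.    1.49 -0.47]
```

{"api": "servo_tool", "payload": {"increments": [0.5,-5,0,18,0.4,-0.6,0,0.5,0,0,9,0,0,0,-1,0,0,1,0,0,0,-1,0,0,0,0,0,0,-1,0,0,0,0,0,0,-1,0,0,0,0,0,0,-1,0,0,0,0,0,0], "newtons": 25}}

```text
clock: 30.35
eef_pos: [0.6181, -0.1953, 0.0043]
tool_rot: [3.136, 0.177, 0.001]
wrist_force: [0.5, -0.2, -1.2]
grip_width: 0.474
```

{"api": "servo_tool", "payload": {"increments": [-1,0,0,-20,0,0,0,-1,0,0,-40,0,0,0,-1,0,0,-45,0,0,0,-1,0,0,-45,0,0,0,-1,0,0,-20,0,0,0]}}

```text
clock: 30.85
eef_pos: [0.615, -0.1945, 0.1741]
tool_rot: [-3.132, -0.175, 0.016]
wrist_force: [0.3, -0.3, 0.0]
grip_width: 0.477
```

```bash
python3 -c "
from h import *
go(.611,.012,.17,-1.5)
s,im,d=grab('wrist','w8.png')
P=wcloud(s,d)
"
```

```text
t 30.9 pos [ 615.  -194.5  174.1] head 6.4 | shift [  19.2 -205.7    4.9] | turn [-0.25  0.6   7.91] | F [ 0.3 -0.3  0. ] g 41.9 j [-0.36  0.22  1.17 -0.    1.76 -0.47]
```

View pics/w8.png

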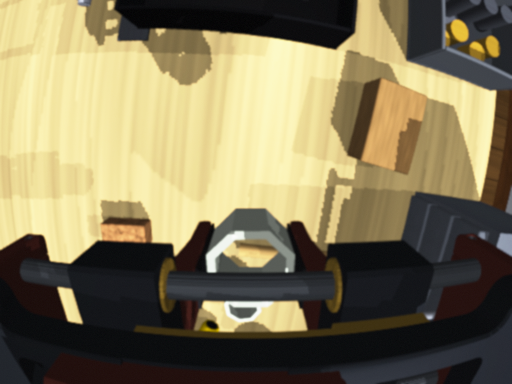

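{"api": "servo_tool", "payload": {"increments": [-1,3,-36,0,0,0,0,-1,4,-42,0,0,0,0,-1,4,-42,0,0,0,0,-1,4,-42,0,0,0,0,-1,4,-40,0,0,0,4,-1,0,-4,0,0,0,4,-1,0,0,30,0,0,0]}}

```text
clock: 31.6
eef_pos: [0.613, 0.0182, 0.1469]
tool_rot: [-3.139, 0.059, 0.001]
wrist_force: [0.8, -0.0, -0.2]
grip_width: 0.474
```

```bash
python3 -c "
from h import *
go(.611,.014,.0605,-1.5)
"
```

```text
t 31.6 pos [613.   18.2 146.9] head -2.2 | shift [-1.7  4.4 86.4] | turn [-0.1   0.05 -0.65] | F [ 0.8 -0.  -0.2] g 41.7 j [-0.03  0.13  1.33  0.    1.69  0.01]
```

{"api": "servo_tool", "payload": {"increments": [-1,-2,4,35,0,0,0,-1,0,0,30,0,0,0,-1,0,0,12,0,0,0]}}

```text
clock: 31.9
eef_pos: [0.6083, 0.016, 0.0622]
tool_rot: [-3.139, 0.056, 0.01]
wrist_force: [-0.5, -1.4, -1.2]
grip_width: 0.48
```

```bash
python3 -c "
from h import *
go(.611,.014,.0605,-1.5)
"
```

```text
t 31.9 pos [608.3  16.   62.2] head -2.0 | shift [2.8 1.9 1.7] | turn [-0.1   0.35 -0.53] | F [-0.5 -1.4 -1.2] g 42.2 j [-0.03  0.15  1.46  0.    1.55  0.  ]
```

{"api": "servo_tool", "payload": {"increments": [-1,0,0,1,0,0,0,0.15,0,0,0,0,0,0,0.15,0,0,0,0,0,0,0.15,0,0,0,0,0,0,0.15,0,0,-10,0,0,0,0.15,0,0,-30,0,0,0,0.15,0,0,-40,0,0,0,0.15,0,0,-45,0,0,0]}}

```text
clock: 32.7
eef_pos: [0.6071, 0.0153, 0.1881]
tool_rot: [-3.139, 0.057, 0.022]
wrist_force: [1.2, 0.8, 0.7]
grip_width: 0.576
```

```bash
python3 -c "
from h import *
s,im,d=grab('side','s8.png')
cv2.imwrite('pics/s8c.png',cv2.resize(im[100:310,160:340],None,fx=3.3,fy=2.8))
go(.621,-.340,.2,17)"
```

```text
t 32.8 pos [609.8  15.2 198.9] head -2.1 | shift [ 24.1 354.6  -1.7] | turn [ -0.09  -0.02 -19.08] | F [-1.  -0.5  5.1] g 50.9 j [-0.03  0.11  1.25  0.    1.78  0.  ]
```

View pics/s8c.png

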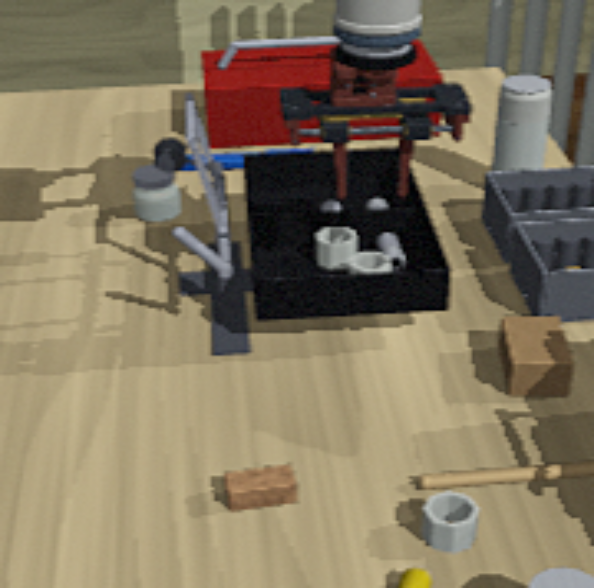

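{"api": "servo_tool", "payload": {"increments": [0.5,2,38,0,0,0,0,0.5,3,45,0,0,0,0,0.5,3,45,0,0,0,0,0.5,3,45,0,0,0,0,0.5,3,45,0,0,0,0,0.5,3,45,0,0,0,0,0.5,3,42,0,0,0,-3,0.5,2,30,0,0,0,-8,0.5,2,10,0,0,0,-8,0.5,0,0,0,0,0,0]}}

```text
clock: 33.75
eef_pos: [0.6305, -0.344, 0.2259]
tool_rot: [3.089, 0.482, 0.055]
wrist_force: [0.4, -0.3, -0.4]
grip_width: 0.748
```

```bash
python3 -c "
from h import *
blobs('w9.png')
go(.621,-.340,.0045,17)
"
```

```text
[140.  82.] 1131 rect 469 -271 size 60 31 5 z 0.029 axis -174.7 [100. 164. 220.]
[285. 129.] 1048 rect 665 -276 size 16 110 90 z 0.017 axis -179.8 [111. 179. 208.]
[238. 170.] 616 rect 622 -340 size 42 42 16 z 0.039 axis 99.3 [194. 201. 198.]
[189. 209.] 589 rect 575 -419 size 54 22 70 z 0.024 axis 62.0 [  8. 191. 209.]
[248. 258.] 763 rect 670 -448 size 52 17 18 z 0.06 axis -161.6 [76. 77. 74.]
t 33.8 pos [ 630.5 -343.4  226.2] head 17.6 | shift [-15.2 -10.5 221.1] | turn [ 1.13 -1.86  0.55] | F [-0.1  0.1  0. ] g 66.1 j [-0.55  0.39  0.88  0.01  1.84 -0.85]
```

View pics/w9.png

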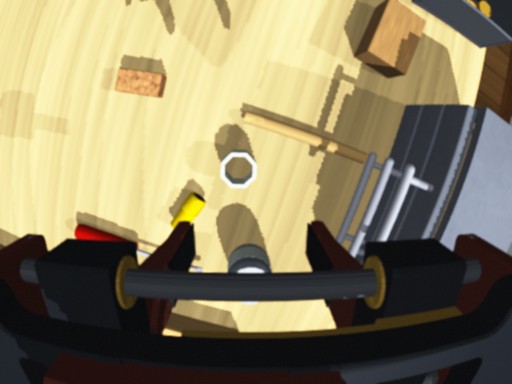

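```bash
python3 -c "
from h import *
s=r.read_state();d=np.load('pics/w9.png.npy');P=wcloud(s,d)
k=(P[...,0]>.66)&(P[...,0]<.8)&(P[...,1]>-.42)&(P[...,1]<-.22)&(P[...,2]>.05)&(P[...,2]<.3)
q=P[k];print(len(q),q.min(0));
for a in np.arange(.66,.8,.02):
  t=q[(q[:,0]>a)&(q[:,0]<a+.02)];print(round(a,2),len(t),t[:,1].min() if len(t) else '',t[:,1].max() if len(t) else '',t[:,2].max() if len(t) else '')
"
```

```text
3676 [ 0.66000152 -0.38784627  0.07981569]
0.66 1618 -0.34416070762727613 -0.3182435640259218 0.29999120016517267
0.68 0   
0.7 0   
0.72 0   
0.74 0   
0.76 1809 -0.38784627301180946 -0.2650441768568032 0.13656070809117463
0.78 249 -0.3870480521346371 -0.26976528858852294 0.13486787929246202
0.8 0
```

{"api": "servo_tool", "payload": {"increments": [0.5,-4,-5,35,1.1,-1.8,0.5,0.5,-3,-3,45,0,0,0,0.5,0,0,45,0,0,0,0.5,0,0,45,0,0,0,0.5,0,0,25,0,0,0]}}

```text
clock: 34.3
eef_pos: [0.6289, -0.3351, 0.0396]
tool_rot: [3.098, 0.439, 0.028]
wrist_force: [0.6, 0.1, -0.8]
grip_width: 0.75
```

```bash
python3 -c "
from h import *
go(.622,-.340,.0045,16.5)
"
```

```text
t 34.3 pos [ 628.9 -335.1   39.6] head 16.1 | shift [-8.6  2.3 35. ] | turn [ 0.87 -0.93 -0.37] | F [ 0.6  0.1 -0.8] g 66.0 j [-0.54  0.41  1.19  0.    1.52 -0.82]
```

{"api": "servo_tool", "payload": {"increments": [0.5,-7,2,12,0.8,-0.8,0,0.5,-1,1,18,0,0,0,-1,0,0,4,0,0,0,-1,0,0,0,0,0,0,-1,0,0,0,0,0,0,-1,0,0,0,0,0,0,-1,0,0,0,0,0,0]}}

```text
clock: 35.0
eef_pos: [0.6237, -0.3381, 0.0077]
tool_rot: [3.11, 0.432, 0.007]
wrist_force: [0.8, -0.1, -0.9]
grip_width: 0.477
```

{"api": "servo_tool", "payload": {"increments": [-1,0,0,-20,0,0,0,-1,0,0,-40,0,0,0,-1,0,0,-45,0,0,0,-1,0,0,-45,0,0,0,-1,0,0,-20,0,0,0]}}

```text
clock: 35.5
eef_pos: [0.6214, -0.3371, 0.1807]
tool_rot: [-3.11, -0.431, 0.0]
wrist_force: [0.1, 0.5, -0.6]
grip_width: 0.477
```

```bash
python3 -c "
from h import *
go(.614,.215,.175,-1.5)
"
```

```text
t 35.5 pos [ 621.4 -337.1  180.7] head 15.8 | shift [ 143.1 -533.3    6.7] | turn [-0.1   0.   17.28] | F [ 0.1  0.5 -0.6] g 42.0 j [-0.55  0.39  0.96  0.    1.79 -0.82]
```

{"api": "servo_tool", "payload": {"increments": [-1,9,-33,0,0,0,0,-1,11,-43,0,0,0,0,-1,11,-43,0,0,0,0,-1,12,-43,0,0,0,0,-1,12,-43,0,0,0,0,-1,12,-43,0,0,0,0,-1,12,-43,0,0,0,0,-1,12,-43,0,0,0,0,-1,12,-43,0,0,0,0,-1,12,-43,0,0,0,0]}}

```text
clock: 36.5
eef_pos: [0.6223, 0.1054, 0.1953]
tool_rot: [3.103, 0.409, 0.039]
wrist_force: [0.7, 0.2, -1.2]
grip_width: 0.475
```

{"api": "servo_tool", "payload": {"increments": [-1,12,-43,0,0,0,0,-1,10,-40,0,0,0,0,-1,4,-20,0,0,0,8,-1,0,0,0,0,0,8,-1,0,0,0,0,0,0]}}

```text
clock: 37.0
eef_pos: [0.6192, 0.2241, 0.1986]
tool_rot: [3.138, -0.027, 0.051]
wrist_force: [0.0, 0.3, -0.6]
grip_width: 0.479
```

```bash
python3 -c "
from h import *
go(.616,.217,.064,-1.5)
s,im,d=grab('wrist','w10.png')
"
```

```text
t 37.0 pos [619.2 224.1 198.6] head -1.0 | shift [ -7.5   6.8 134.5] | turn [ 0.17 -1.85  0.51] | F [ 0.   0.3 -0.6] g 42.2 j [ 0.3   0.22  1.13 -0.01  1.76  0.32]
```

View pics/w10.png

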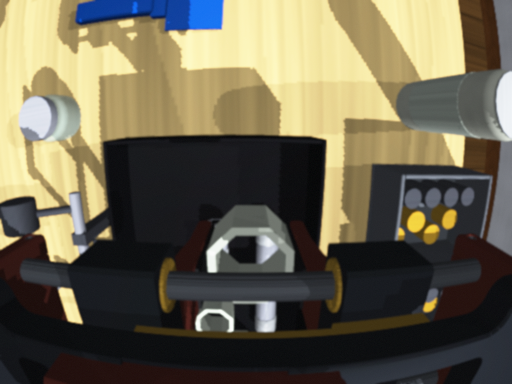

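{"api": "servo_tool", "payload": {"increments": [-1,-3,2,35,0,-1.8,0,-1,0,2,35,0,0,0,-1,0,0,30,0,0,0,-1,0,0,18,0,0,0]}}

```text
clock: 37.45
eef_pos: [0.6213, 0.2178, 0.085]
tool_rot: [-3.141, 0.001, -0.02]
wrist_force: [-0.1, 0.3, -0.8]
grip_width: 0.476
```

```bash
python3 -c "
from h import *
go(.616,.219,.064,-1.5)
"
```

```text
t 37.5 pos [621.3 217.8  85. ] head -0.1 | shift [-5.6 -1.2 20.9] | turn [-0.05 -0.74  1.45] | F [-0.1  0.3 -0.8] g 41.9 j [ 0.29  0.25  1.3  -0.    1.58  0.29]
```

{"api": "servo_tool", "payload": {"increments": [-1,-5,-1,10,0,-0.7,1,-1,0,0,8,0,0,0,-1,0,0,2,0,0,0,0.15,0,0,0,0,0,0,0.15,0,0,0,0,0,0,0.15,0,0,0,0,0,0,0.15,0,0,-10,0,0,0,0.15,0,0,-30,0,0,0,0.15,0,0,-40,0,0,0,-1,0,0,-45,0,0,0]}}

```text
clock: 38.45
eef_pos: [0.6143, 0.216, 0.1893]
tool_rot: [3.139, -0.022, -0.015]
wrist_force: [0.4, 1.3, -0.6]
grip_width: 0.515
```

```bash
python3 -c "
from h import *
s,im,d=grab('side','s9.png')
cv2.imwrite('pics/s9c.png',cv2.resize(im[100:310,160:340],None,fx=3.3,fy=2.8))
s,im,d=grab('top','t9.png')
cv2.imwrite('pics/t9c.png',cv2.resize(im[140:280,130:410],None,fx=2.8,fy=2.8))
go(.56,-.15,.27,0)"
```

```text
t 38.5 pos [617.4 216.9 198.7] head -0.8 | shift [-51.8 367.5 -72.6] | turn [-0.15 -0.36 -0.81] | F [0.1 0.1 0.5] g 37.8 j [0.29 0.23 1.12 0.   1.79 0.3 ]
```

View pics/s9c.png

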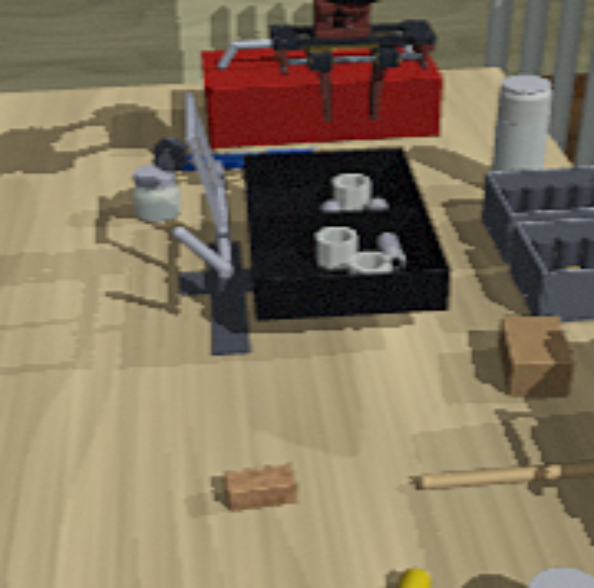

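View pics/t9c.png

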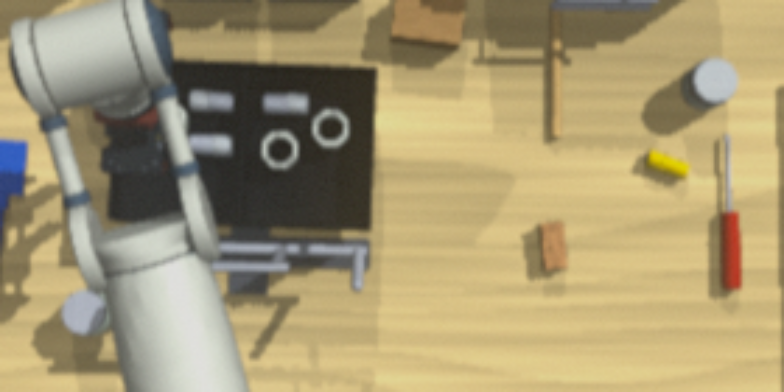

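{"api": "servo_tool", "payload": {"increments": [-1,-4,20,-30,0,0,0,-1,-6,42,-20,0,0,0,-1,-6,46,-15,0,0,0,-1,-6,46,0,0,0,0,-1,-6,46,0,0,0,0,-1,-6,46,0,0,0,0,-1,-6,46,0,0,0,0,-1,-6,46,0,0,0,0,-1,-40,20,0,0,0,0,-1,-46,0,0,0,0,0]}}

```text
clock: 39.55
eef_pos: [0.4806, -0.1513, 0.2713]
tool_rot: [-3.139, 0.009, -0.033]
wrist_force: [-0.7, -0.1, 0.3]
grip_width: 0.009
```

```bash
python3 -c "
from h import *
go(.365,-.12,.27,0)"
```

```text
t 39.5 pos [ 480.6 -151.3  271.3] head -0.3 | shift [-115.8  -30.7   -1.1] | turn [-0.14 -1.22 -0.33] | F [-0.7 -0.1  0.3] g 0.8 j [-0.38 -0.17  1.4   0.01  1.89 -0.37]
```

{"api": "servo_tool", "payload": {"increments": [-1,-44,-10,0,0,-1,0,-1,-44,-20,0,0,0,0,-1,-25,-40,0,0,0,0,-1,-4,-40,0,0,0,0,-1,0,-10,0,0,0,0,-1,0,0,0,0,0,0]}}

```text
clock: 40.15
eef_pos: [0.3556, -0.0294, 0.2763]
tool_rot: [3.141, -0.023, 0.026]
wrist_force: [0.3, 0.2, 0.7]
grip_width: 0.006
```

```bash
python3 -c "
from h import *
go(.365,-.028,.155,0)
s,im,d=grab('wrist','w11.png');P=wcloud(s,d)
q=P[(P[...,2]>.125)&(P[...,2]<.2)&(P[...,0]>.38)&(P[...,0]<.48)&(P[...,1]<.03)&(P[...,1]>-.06)];print(len(q),q.min(0),q.max(0))
"
```

```text
t 40.1 pos [355.6 -29.4 276.3] head -0.8 | shift [  7.3  -1.6 121.5] | turn [ 0.05 -0.96 -0.82] | F [0.3 0.2 0.7] g 0.6 j [-0.18 -0.56  1.68  0.    2.   -0.16]
493 [ 0.40725225 -0.02868345  0.12500228] [0.45877298 0.00611939 0.1795517 ]
```

View pics/w11.png

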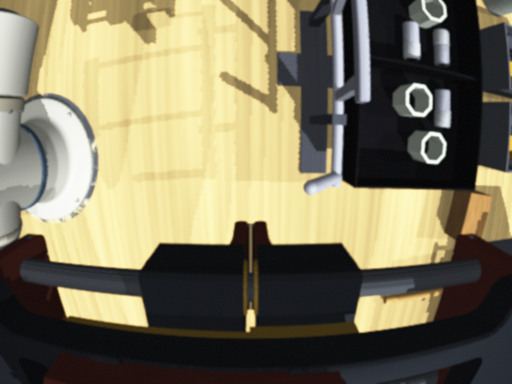

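{"api": "servo_tool", "payload": {"increments": [-1,2,-2,40,0,-0.9,-0.8,-1,0,0,45,0,0,0,-1,0,0,30,0,0,0,-1,0,0,5,0,0,0]}}

```text
clock: 40.6
eef_pos: [0.3608, -0.0309, 0.1563]
tool_rot: [3.138, -0.003, 0.012]
wrist_force: [-0.6, 0.6, -0.1]
grip_width: 0.007
```

```bash
python3 -c "
from h import *
go(.45,-.027,.155,0)
s,im,d=grab('side','s10.png')
cv2.imwrite('pics/s10c.png',cv2.resize(im[100:260,160:340],None,fx=4,fy=3.6))
"
```

```text
t 40.6 pos [360.8 -30.9 156.3] head -0.1 | shift [89.1 -4.1  2. ] | turn [ 0.2  -0.44 -0.13] | F [-0.6  0.6 -0.1] g 0.7 j [-0.18 -0.59  1.92 -0.    1.8  -0.18]
```

View pics/s10c.png

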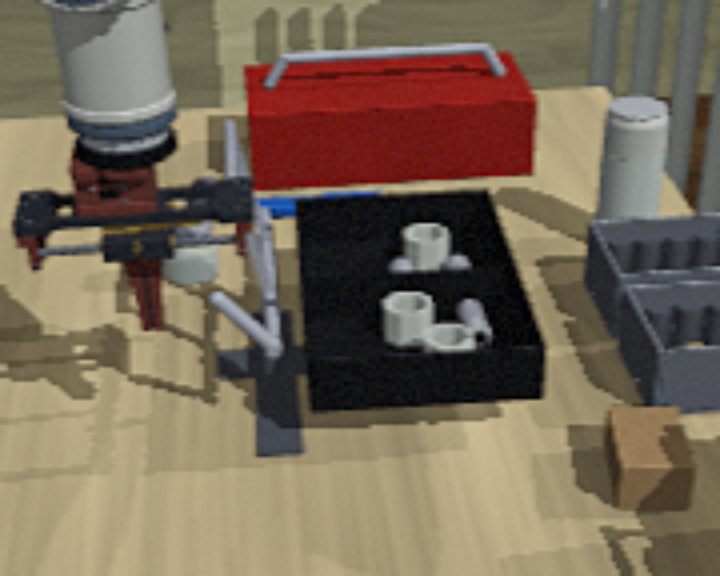

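{"api": "servo_tool", "payload": {"increments": [-1,10,-3,0,0,0,0,-1,10,0,1,0,0,0,-1,10,0,1,0,0,0,-1,10,0,1,0,0,0,-1,10,0,1,0,0,0,-1,10,0,0,0,0,0]}}

```text
clock: 41.25
eef_pos: [0.4251, -0.0318, 0.1661]
tool_rot: [3.135, -0.01, 0.023]
wrist_force: [-3.2, 0.5, 1.5]
grip_width: 0.007
```

```bash
python3 -c "
from h import *
go(.45,-.027,.155,0)"
```

```text
t 41.2 pos [425.1 -31.8 166.1] head -0.3 | shift [24.7 -5.  11.4] | turn [ 0.4  -0.83 -0.35] | F [-3.2  0.5  1.5] g 0.6 j [-0.15 -0.41  1.78 -0.    1.76 -0.15]
```

{"api": "servo_tool", "payload": {"increments": [-1,8,-3,3,0,0,0,-1,8,0,2,0,0,0,-1,8,0,2,0,0,0,-1,0,0,0,0,0,0,-1,0,0,0,0,0,0]}}

```text
clock: 41.75
eef_pos: [0.4541, -0.0299, 0.1627]
tool_rot: [3.133, -0.01, 0.029]
wrist_force: [-0.7, 0.2, -0.2]
grip_width: 0.006
```

```bash
python3 -c "
from h import *
go(.45,-.027,.155,0)
s,im,d=grab('side','s11.png')
cv2.imwrite('pics/s11c.png',cv2.resize(im[100:260,160:340],None,fx=4,fy=3.6))
"
```

```text
t 41.8 pos [454.1 -29.9 162.7] head -0.4 | shift [-4.2 -3.   7.6] | turn [ 0.46 -1.07 -0.38] | F [-0.7  0.2 -0.2] g 0.5 j [-0.14 -0.33  1.72 -0.01  1.73 -0.13]
```

View pics/s11c.png

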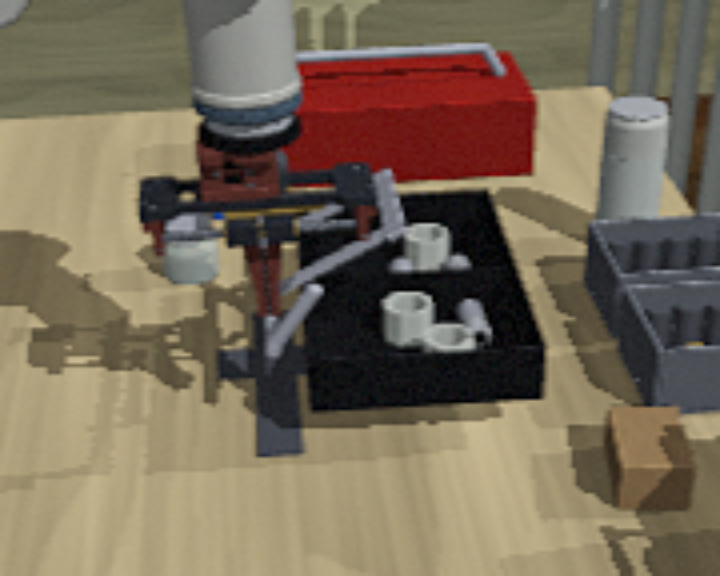

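{"api": "servo_tool", "payload": {"increments": [-1,-5,0,0,0,0,0,-1,-20,5,-10,0,0,0,-1,-10,10,-40,0,0,0,-1,0,40,-40,0,0,0,-1,0,40,0,0,0,0,-1,0,45,0,0,0,0,-1,0,40,0,0,0,0,-1,0,0,0,0,0,0]}}

```text
clock: 42.6
eef_pos: [0.4106, -0.2108, 0.2532]
tool_rot: [3.131, -0.002, 0.027]
wrist_force: [-0.5, 0.6, -0.7]
grip_width: 0.007
```

```bash
python3 -c "
from h import *
go(.45,-.2,.255,0)
s,im,d=grab('side','s12.png')
cv2.imwrite('pics/s12c.png',cv2.resize(im[100:260,160:340],None,fx=4,fy=3.6))
s,im,d=grab('top','t12.png')
cv2.imwrite('pics/t12c.png',cv2.resize(im[140:280,130:410],None,fx=2.8,fy=2.8))
P=cloud('top',d)
"
```

```text
t 42.6 pos [ 410.6 -210.8  253.2] head -0.1 | shift [ 39.5 -10.9  -1.2] | turn [ 0.6  -1.   -0.08] | F [-0.5  0.6 -0.7] g 0.6 j [-0.55 -0.29  1.53  0.    1.88 -0.55]
```

View pics/s12c.png

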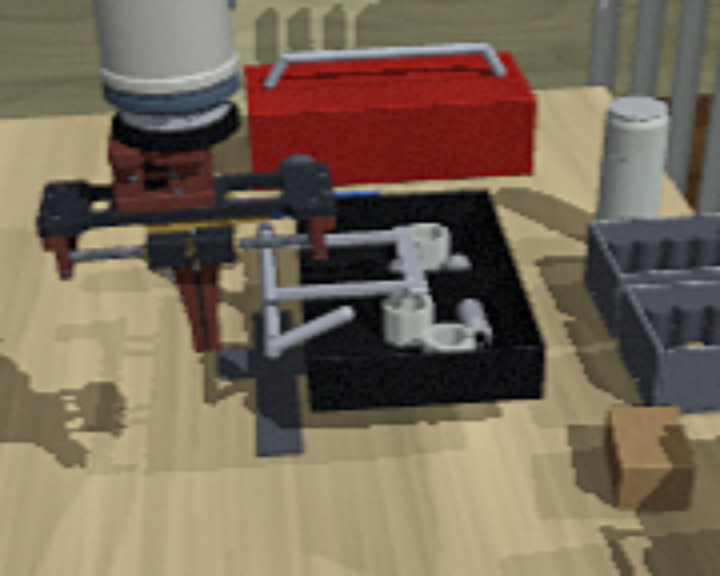

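View pics/t12c.png

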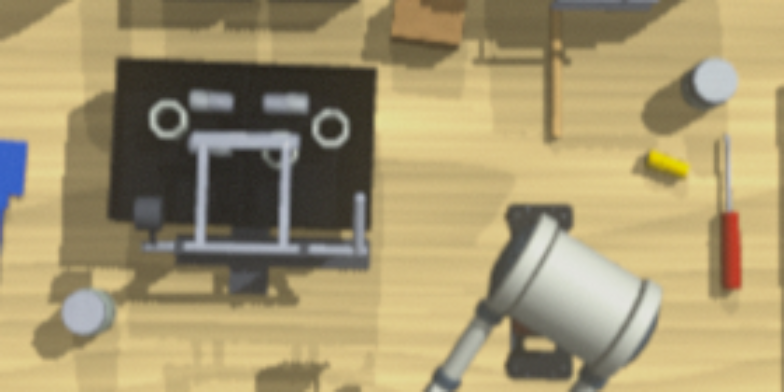

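{"api": "servo_tool", "payload": {"increments": [-1,0,10,-10,0,0,0,-1,0,0,0,0,0,0,-1,0,0,0,0,0,0,-1,0,0,0,0,0,0]}}

```text
clock: 43.1
eef_pos: [0.4108, -0.213, 0.2638]
tool_rot: [3.134, 0.01, 0.03]
wrist_force: [0.1, 0.1, -0.1]
grip_width: 0.005
```

```bash
python3 -c "
from h import *
s,im,d=grab('top','t13.png')
a=cv2.imread('pics/top0.png')[145:250,140:270].astype(float);b=im[145:250,140:270].astype(float)
m=np.abs(a-b).max(2)>45
n,l,st,c=cv2.connectedComponentsWithStats(m.astype(np.uint8))
print([(st[i,:5].tolist()) for i in range(1,n) if st[i,4]>3])
a=cv2.imread('pics/top0.png');m=np.abs(a.astype(float)-im).max(2)>60
for nm,(x,y) in dict(yellow=(368,199),block=(327,228),screw=(390,224),dowel=(328,179),can=(384,168),jar=(161,252),scraper=(126,215),box=(283,147)).items(): print(nm,m[y-12:y+12,x-10:x+10].sum())
print(r.finish_job())
"
```

```text
[[57, 27, 17, 8, 109], [84, 28, 16, 8, 112], [43, 30, 14, 15, 118], [101, 34, 14, 14, 108], [89, 42, 4, 1, 4], [57, 46, 3, 4, 6], [65, 48, 8, 3, 20], [84, 49, 6, 6, 14], [94, 48, 3, 5, 12]]
yellow 0
block 388
screw 0
dowel 23
can 0
jar 0
scraper 0
box 0
the job is handed in; nothing more can be done
None
```

The bar was flipped open, the bin was loaded, the bar was snapped shut again, and the job is handed in at about 43 s of the 210 s.

- **Parts:** All six were present and all are in the bin. The left compartment has two sockets and one coupler; the right has one socket and two couplers. I loaded the sides in turn so the bin stayed balanced.
- **Last checks:** In the final top view, the only changes around the bin and lever are the loaded parts. The bar and handle are back at their starting pixels, fully shut. The bin corner I checked matches too, so the bin stayed level and did not slide.
- **Bystanders:** The yellow look-alike, screwdriver, can, jar, scraper and box showed no change.
- **Checks that disagreed:** The comparison flagged the sanding block (388 changed pixels in its window) and the dowel (23).
  - For the block, the arm was parked over it when that last picture was taken. In the top picture about half a second earlier it was in its place, and four wrist measurements agreed within 1 mm.
  - For the dowel, the near coupler that was removed is the likely cause. Its line across the bench did not shift in the wrist views.
- **Other notes:** I saw no knocked part and no loose grip. While opening the lever, the handle lifted the fingers about 2 cm more than I commanded, with only small forces; I corrected it and the lever went over normally.

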